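# Clip the paint carousel's tray onto its spindle

### The arm

A 7-joint arm with a two-finger parallel gripper is mounted at the origin on the work surface. World frame = base frame: x ahead of the robot, y to its left, z up, the work surface at z = 0. Lengths are in m, angles in rad, forces in N, time in s.
With the tool pointing down it reaches from about 0.425 to 0.925 m from the base axis. Payload 6.8 kg.
Tool frame: the origin (TCP) lies at the very end of the fingers, on their centre line; the grasp point (between the pads) lies ctrl.grip_point_offset behind it (ctrl.grip_point_offset is the distance from the TCP to the grasp point, in m); z points along the fingers, y is the direction in which the jaws open and shut (so a half turn about z gives the same grasp; the last joint's range is limited). The gripper opens to 88 mm and grips with 3 to 60 N. Pads are 20 mm wide; open, the fingers measure 115 mm over their backs; the gripper's body (75 mm by 178 mm) begins 61 mm behind the grasp point.
Start: joints at [0.999, 0.477, 0.022, 1.555, -0.011, 1.109, -0.083], TCP at [0.302, -0.604, 0.223] pointing down, gripper open.
Joint ranges: [-2.96, 2.96], [-0.34, 2.1], [-1.41, 1.46], [0.24, 2.44], [-1.37, 4.51], [0.17, 1.92], [-2.96, 2.96]. Speed limits (rad/s): [2.39, 2.39, 3.14, 3.14, 3.14, 3.14, 3.14].

### API

Orientations are given as a rotation vector (axis times angle).
In Python, from bench import ctrl gives the robot as it stands.
- The arm moves only by the shell command python3 -m handwheel 'ROWS' [FORCE]. ROWS is JSON, a list of rows, each an object with "hand": the opening in per cent of the stroke, from 0 (shut) to 100 (fully open); "slide": the shift along the tool's x, y, z in m, a list of three; "roll": the turn about the tool's z in degrees. A call has 1 to 12 rows; each row shifts and turns the commanded pose from where the row before left it, along the tool's axes as they then stand; what a row does not reach is not made up. A row lasts 1/10 s, in which the tool goes at most 50 mm and 8.59 degrees, less where a joint would pass 70% of its speed; a pose out of reach is approached as far as the arm can. A call is refused whole if a number of a shift passes 0.05 or a number of a turn 8.59, either way. A call with a gripper value outside its range is refused whole. The fingers move at their own pace and stop on an object; FORCE is the grip in N (left out, the last holds). Time passes only in rows, so rows that do not move let the fingers close. It gives the time, the measured TCP pose, the force and the opening at its end, in the units of the state.
- ctrl.sense(): the state, without advancing time (a new reading comes with each control period).
- ctrl.capture(name): name is "side" or "top"; returns (picture, depth): 480x640x3 uint8, red, green, blue; 480x640 float32, m along the optical axis (not along the pixel's ray), 0 where there is no reading.
- ctrl.camera_params(name): a dict with "intrinsics" (3x3 intrinsics, pixels), "rvec" (rotation vector, rad) and "tvec" (3), from world to camera coordinates, as OpenCV has them. Camera axes: x right, y down, z forward; pixel columns grow to the right and rows downward; lengths in m; the calibration is good to about 2 mm. A picture is of the moment at which its call begins. camera_params takes no time and is no camera call.
- ctrl.finish_job(): hands the job in, once; it reports no verdict.
Trained networks look in the newest picture that a camera, given by its name, has taken for a name from the list of things; names that differ only in an ending like _2 or _b are one class to them, and where a whole thing is asked for, a point or a joint stands for the part that bears it (a point fixed in the world has none). Each returns a list of dicts, best first, with "confidence" (0 to 1); they miss things now and then, are a little off and sometimes report something else, mostly with a low value. They report only what shows in the picture. A call takes as long as a camera call. They do not tell look-alikes from the thing itself.
- ctrl.masks_of(camera, label): "pixels" (480x640 bool, what is visible of it) and "bbox" ([left, top, right, bottom] in pixels, round what is visible of it).
The state is a dict: "clock": time; "qpos": joint angles; "dq": joint speeds; "joint_efforts": joint torques, N m; "ee_pos": TCP position; "tool_rot": TCP orientation; "wrist_force": force on the tool from outside, world axes, zero at the start; "wrist_torque": the same for the moment, N m; "opening": opening from 0.0 (shut) to 1.0 (fully open).
Only numpy, scipy, OpenCV 4.12 (cv2) and the standard library are available. Lean on these libraries where they do the work, as an engineer would, in place of code of your own. Each camera call takes 0.05 s, during which the arm holds its last target.

### The job

Put the tray of the paint carousel back under its retaining clip: lower the large spacer ring over the spindle until it lies flat on the hub, then press the clip down on the ring against the tray's spring until it is level with the spindle's groove, slide it sideways into the groove until it snaps fully home, and let go of it. The spindle's height is not exact, so feel your way and do not force the parts; do not upset the paint pots on the tray, and leave the other things where they are.

Things in the scene. Friction and masses are not known exactly. Their poses are not given: they have to be found in the camera images.
- carousel: the paint carousel: fixed dark steel foot (disc 170 mm across), upright steel spindle, and a round plywood tray (236 mm across, upper face 39 mm above the table) that revolves on the spindle on a grey hub and carries three small paint pots near its rim, no higher than the hub's top. Origin on the table under the spindle's axis, z up, the spindle's axis vertical through it
- spindle_foot (a point): point where the spindle's axis meets the table. The 18 mm thick spindle is screwed into the foot by hand: its head's top stands 104 to 116 mm above the table, differently each time and not measured, so find it by touch. Down from the top: head 18 mm thick and 8 mm high (chamfered), then the groove, 6.8 mm high with an 11 mm core, open all round, then 18 mm shaft again. It does not give way
- hub_top (a point): centre of the hub's flat top (68 mm across), on the spindle's axis, 87 mm above the table while the tray is up; it sinks with the tray. The ring lying on it has its top 17 mm higher. More than 30 N of contact force on the hub or the spindle, down or sideways, counts as forcing the parts
- tray (a joint): how far the sprung tray with its hub is pressed down, in m: 0 up, 0.016 on its stop. With the ring on it, it starts to sink at 0.5 to 2.5 N (it depends on how full the pots are) and takes 0.55 N more per mm. To enter the groove the clip must be level with it: the tray must be held down by 1 to 13 mm at the least, and at most 1.8 mm beyond that, depending on the spindle's height
- ring_center (a point): the large aluminium spacer ring, 64 mm outside diameter, 22 mm hole, 17 mm thick, 140 g, flat on the table at the start; the point is its centre at half its thickness, z its axis
- clip_bore (a point): the retaining clip: flat black nylon C, 5 mm thick, 26 mm across, with a tail that carries an upright thumb tab; 26 g; flat on the table at the start, tab up. Point: centre of its 11.6 mm bore at half its thickness; x points out of its open mouth, z up. Its tail (11 mm wide) ends 32 mm behind the point. Home: this point on the spindle's axis
- clip_mouth (a point): middle of the clip's mouth, 8.5 mm in front (clip's +x) of the bore's centre, level with the ends of its two springy arms; same axes. Gap between the arms' lips 6.4 mm: pushed along clip's +x against the spindle's 11 mm core, the arms spread at about 5 to 15 N (friction on the ring comes on top), then snap shut behind the core, and the core meets the bore's bottom
- clip_tab (a point): grip point of the clip's upright tab, 12 mm above the clip's underside, 25 mm behind the bore's centre (clip's -x); same axes as the clip. The tab is 8 mm thick (clip's y), 13 mm long (clip's x) and ends 21 mm above the clip's underside
- tray_paint0: first small paint pot standing on the tray, 36 mm across, 47 mm high; origin under its middle
- tray_paint1: second such paint pot on the tray
- tray_paint2: small paint bottle on the tray, same size
- small_ring: small aluminium ring lying on the table, 38 mm across, 14 mm hole, 6 mm thick: a spare that does not fit, not needed; origin under its centre
- paint_jar: paint jar with white lid, 54 mm across, 62 mm high; bystander; origin under its middle
- flower_pot: terracotta flower pot, 90 mm across, 76 mm high; bystander; origin under its middle
- green_bottle: green painted bottle, 70 mm across, 207 mm high; bystander; origin under its middle
- paint_brush: paint brush 190 mm long lying on the table; bystander; origin under its middle
There are look-alikes about, which are no part of the job. Leave any orange or turquoise look-alike of the carousel alone.

How it is judged:
By the outcome, as a careful person would: the job done as asked, in the order asked, and still so for the second after the job is handed in, with the robot touching nothing.
It also fails if it takes over 72 s, if anything falls off the work surface, if the arm or the gripper's body presses on something with over 40 N, if the wrist force passes 120 N, or if a joint passes its speed limit or range.

## Working session

There is one attempt and no reset: what is moved stays moved. The work goes in short steps, Python scripts to look and compute and a shell command to move; the robot and the scene stay as the last step left them, time stands still between calls to the robot, and variables do not carry over. Pictures are saved under pics/ and viewed, and the job is handed in when it is done.

```bash
ls; mkdir -p pics; python3 - <<'E'
from bench import ctrl
import cv2,numpy as np
s=ctrl.sense()
for k,v in s.items(): print(k,np.round(v,4) if not isinstance(v,str) else v)
print(ctrl.grip_point_offset)
for c in("side","top"):
    im,d=ctrl.capture(c); cv2.imwrite(f"pics/{c}0.png",im[:,:,::-1]); np.savez(f"pics/{c}0.npz",im=im,d=d)
    p=ctrl.camera_params(c); print(c,p)
E
```

```text
pics
clock 0.0
qpos [ 0.9989  0.4778  0.0224  1.5565 -0.0115  1.1093 -0.0831]
dq [ 0.0011  0.0015 -0.0009 -0.0016  0.0017  0.0005 -0.0004]
joint_efforts [ 1.10000e-03 -5.82853e+01  1.53520e+00 -2.72602e+01 -5.43000e-02
  1.71000e-02  1.00000e-04]
ee_pos [ 0.3017 -0.6031  0.2217]
tool_rot [-3.0558e+00 -7.2160e-01  9.0000e-04]
wrist_force [-0.3935 -0.3044 -0.7175]
wrist_torque [0.0014 0.0273 0.0145]
opening 1.0052
0.0187
side {'intrinsics': array([[594.28325311,   0.        , 325.2893101 ],
       [  0.        , 594.28325311, 244.94730335],
       [  0.        ,   0.        ,   1.        ]]), 'rvec': array([ 0.25943286, -2.78164349,  1.26162075]), 'tvec': array([0.47661691, 0.13001414, 1.32153615])}
top {'intrinsics': array([[560.14905285,   0.        , 317.66269199],
       [  0.        , 560.14905285, 239.69542639],
       [  0.        ,   0.        ,   1.        ]]), 'rvec': array([ 2.1450348 , -2.18957938,  0.13235213]), 'tvec': array([0.01903741, 0.4848346 , 1.45569703])}
```

View pics/side0.png

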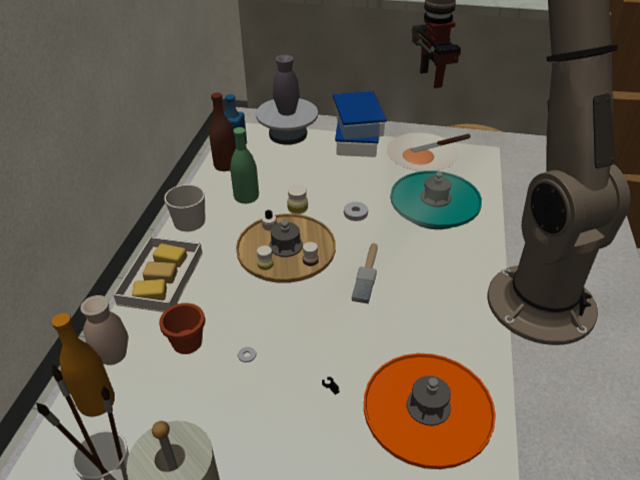

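View pics/top0.png

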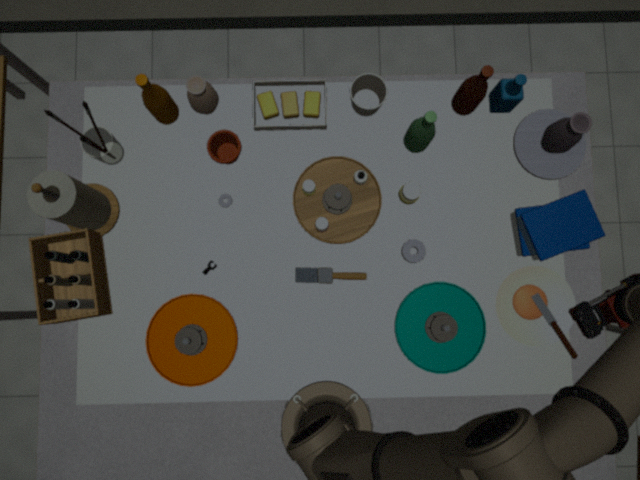

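Top view shows the wooden carousel at (337,199), the large ring at (413,251), the small spare ring at (226,201) and the clip at (209,267). The orange (192,340) and turquoise (440,327) carousels are look-alikes. Next I'll measure these and make close crops.

```bash
cat > h.py <<'E'
import cv2,numpy as np
from bench import ctrl
def cam(c):
    p=ctrl.camera_params(c); R=cv2.Rodrigues(np.array(p["rvec"]))[0]; return np.array(p["intrinsics"]),R,np.array(p["tvec"]).reshape(3)
def ray(c,u,v,z):
    "world point on plane height z along pixel"
    K,R,t=cam(c); o=-R.T@t; d=R.T@np.linalg.inv(K)@np.array([u,v,1.]); return o+d*(z-o[2])/d[2]
def proj(c,P):
    K,R,t=cam(c); q=(R@np.atleast_2d(P).T).T+t; q=(K@q.T).T; return q[:,:2]/q[:,2:]
def pts(c,m,d):
    K,R,t=cam(c); v,u=np.nonzero(m&(d>0)); z=d[v,u]; q=np.stack([(u-K[0,2])/K[0,0]*z,(v-K[1,2])/K[1,1]*z,z],1); return (q-t)@R
def crop(im,box,s,fn):
    l,t,r,b=box; cv2.imwrite(fn,cv2.resize(im[t:b,l:r,::-1],None,fx=s,fy=s,interpolation=cv2.INTER_CUBIC))
E
python3 - <<'E'
from h import *
for c in("top","side"):
    im,d=ctrl.capture(c)
    for l in("carousel","ring_center","clip_bore","small_ring","paint_jar","tray_paint0","green_bottle","paint_brush","flower_pot"):
        for m in ctrl.masks_of(c,l)[:4]:
            P=pts(c,m["pixels"],d)
            px=np.argwhere(m["pixels"]).mean(0)[::-1]
            print(c,l,round(m["confidence"],2),m["bbox"],px.round(1),"med",np.median(P,0).round(3) if len(P) else None,"zmax",P[:,2].max().round(3) if len(P) else None)
            np.save(f"pics/{c}_{l}.npy",m["pixels"]) if m is None else 0
    if c=="top": a=[im[175:220+35,285:385+60]]; crop(im,(280,140,440,270),5,"pics/c1.png"); crop(im,(190,185,250,285),6,"pics/c2.png")
    else: crop(im,(230,180,390,290),5,"pics/c3.png"); crop(im,(230,340,360,410),6,"pics/c4.png")
E
```

```text
top carousel 0.97 [293.3, 154.7, 382.9, 244.3] [337.2 199.7] med [ 0.585 -0.045  0.039] zmax 0.122
top carousel 0.93 [391.6, 286.2, 485.0, 371.6] [439.8 327.1] med [ 0.251 -0.298  0.04 ] zmax 0.121
top carousel 0.89 [146.5, 290.7, 239.1, 388.6] [191.2 339.6] med [0.233 0.336 0.039] zmax 0.123
top ring_center 0.57 [400.3, 240.8, 425.6, 261.7] [413.  250.6] med [ 0.452 -0.245  0.016] zmax 0.026
top clip_bore 0.67 [302.8, 181.1, 319.8, 195.0] [308.5 187. ] med [0.616 0.03  0.083] zmax 0.094
top small_ring 0.65 [218.9, 194.9, 234.0, 205.4] [224.3 200.1] med [0.601 0.26  0.004] zmax 0.015
top paint_jar 0.82 [398.2, 183.6, 421.6, 200.8] [409.1 192.1] med [ 0.603 -0.233  0.06 ] zmax 0.07
top tray_paint0 0.56 [301.3, 179.3, 316.3, 193.4] [308.2 186.7] med [0.617 0.031 0.083] zmax 0.094
top tray_paint0 0.48 [292.6, 151.6, 383.5, 244.6] [337.4 199.8] med [ 0.585 -0.046  0.039] zmax 0.111
top tray_paint0 0.47 [316.2, 217.9, 327.6, 229.0] [321.  223.6] med [0.519 0.    0.085] zmax 0.093
top tray_paint0 0.45 [353.7, 167.8, 368.0, 186.5] [360.  176.5] med [ 0.643 -0.104  0.067] zmax 0.091
top gree
[... 1194 characters left out ...]
ide tray_paint0 0.77 [262.2, 212.0, 276.5, 229.5] [269. 220.] med [ 0.642 -0.095  0.067] zmax 0.089
side tray_paint0 0.67 [318.1, 373.7, 339.7, 393.9] [331.4 385.1] med [0.415 0.308 0.006] zmax 0.026
side tray_paint0 0.61 [303.7, 237.6, 320.3, 267.3] [310.5 253.6] med [0.518 0.01  0.07 ] zmax 0.091
side tray_paint0 0.56 [257.9, 248.2, 273.9, 269.7] [264.6 256.9] med [0.615 0.041 0.074] zmax 0.09
side green_bottle 0.65 [230.1, 126.5, 259.9, 203.5] [243.5 170.1] med [ 0.746 -0.243  0.096] zmax 0.211
side paint_brush 0.82 [351.7, 246.5, 378.0, 302.6] [365.7 277.1] med [0.389 0.01  0.018] zmax 0.026
side flower_pot 0.59 [159.0, 301.5, 204.0, 354.7] [183.3 325.9] med [0.732 0.244 0.055] zmax 0.08
```

View pics/c1.png

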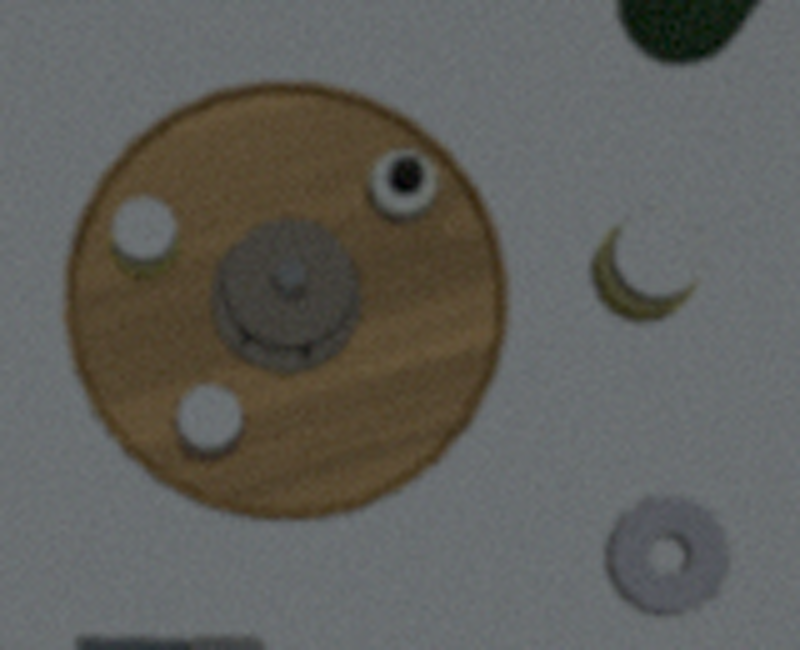

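View pics/c2.png

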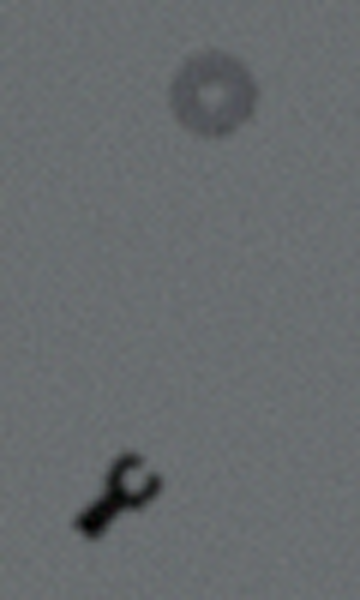

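View pics/c3.png

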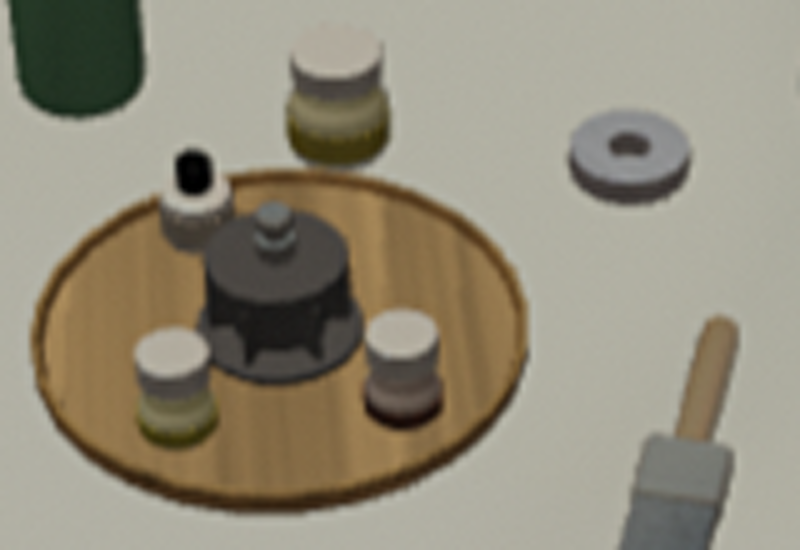

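View pics/c4.png

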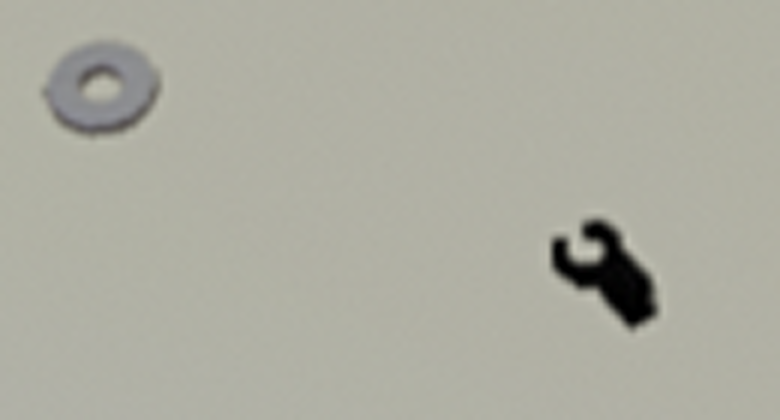

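Candidates: for the ring, the large ring at top (413,251), since the one at (226,201) is the small spare. For the carousel, the wooden one at (337,199), since orange and turquoise are look-alikes. The clip is the black C at (209,267), and the network's "clip" at (308,187) is a pot. The crops confirm each choice. Next come precise fits.

```bash
cat > fit.py <<'E'
from h import *
from scipy.optimize import minimize
def circ(c,r,z,n=72):
    a=np.linspace(0,2*np.pi,n,endpoint=False); return np.stack([c[0]+r*np.cos(a),c[1]+r*np.sin(a),np.full(n,z)],1)
def sil(cm,x,r,z0,z1,S,off,shape):
    P=proj(cm,np.vstack([circ(x,r,z0),circ(x,r,z1)]))
    h=cv2.convexHull(((P-off+0.5)*S-0.5).astype(np.float32))
    m=np.zeros(shape,np.uint8); cv2.fillPoly(m,[np.round(h*16).astype(np.int32)],1,shift=4); return m
def fitcyl(cm,mask,x0,r,z0,z1,S=8):
    "mask full-res float 0..1; fit cylinder xy"
    P=proj(cm,np.vstack([circ(x0,r+.02,z0),circ(x0,r+.02,z1)])); lo=np.floor(P.min(0)).astype(int); hi=np.ceil(P.max(0)).astype(int)
    sub=cv2.resize(mask[lo[1]:hi[1],lo[0]:hi[0]].astype(np.float32),None,fx=S,fy=S,interpolation=cv2.INTER_LINEAR)
    f=lambda x: float(np.abs(sil(cm,x,r,z0,z1,S,lo,sub.shape)-sub).mean())
    o=minimize(f,x0,method="Nelder-Mead",options=dict(initial_simplex=np.array([x0,[x0[0]+.006,x0[1]],[x0[0],x0[1]+.006]]),xatol=1e-4,fatol=1e-6))
    return o.x,o.fun,sub,f
E
python3 - <<'E'
from fit import *
for cm,bx in(("top",None),("side",None)):
    K,R,t=cam(cm); im=np.load(f"pics/{cm}0.npz")["im"].astype(float)
    # ring: darkness relative to table
    for name,x0,r,z0,z1 in(("ring",[.45,-.24],.032,0,.017),("small",[.6,.26],.019,0,.006)):
        u,v=proj(cm,[[*x0,.01]])[0].astype(int)
        L=im.mean(2); w=L[v-18:v+19,u-18:u+19]; bg=np.median(np.r_[w[0],w[-1],w[:,0],w[:,-1]])
        C=im[v-18:v+19,u-18:u+19]; bgc=np.median(np.r_[C[0],C[-1],C[:,0],C[:,-1]],0)
        # blueness + darkness
        dd=np.linalg.norm(cv2.GaussianBlur(im,(0,0),.7)-bgc,axis=2)
        th=0.5*np.percentile(dd[v-9:v+10,u-9:u+10],70)
        m=(dd>th).astype(np.uint8); n,lab,st,ce=cv2.connectedComponentsWithStats(m); k=np.bincount(lab[v-8:v+9,u-8:u+9][lab[v-8:v+9,u-8:u+9]>0]).argmax()
        mm=(lab==k).astype(np.uint8); cs,_=cv2.findContours(mm,cv2.RETR_EXTERNAL,cv2.CHAIN_APPROX_NONE); cv2.drawContours(mm,cs,-1,1,-1)
        x,e,_,_=fitcyl(cm,mm,x0,r,z0,z1); print(cm,name,x.round(4),e,"area",mm.sum(),"th",th)
    # tray
    hsv=cv2.cvtColor(im.astype(np.uint8),cv2.COLOR_RGB2HSV); P=proj(cm,circ([.585,-.045],.125,.039)).astype(int)
    roi=np.zeros(im.shape[:2],np.uint8); cv2.fillPoly(roi,[P],1)
    m=((hsv[...,1]>70)&(roi>0)).astype(np.uint8); cs,_=cv2.findContours(m,cv2.RETR_EXTERNAL,cv2.CHAIN_APPROX_NONE); c=max(cs,key=cv2.contourArea); mm=np.zeros_like(m); cv2.drawContours(mm,[cv2.convexHull(c)],-1,1,-1)
    for zz in((.03,.039),(.027,.039)):
        x,e,_,_=fitcyl(cm,mm,[.585,-.045],.118,*zz,S=4); print(cm,"tray",x.round(4),e)
E
```

```text
top ring [ 0.4515 -0.2451] 0.018819579854607582 area 488 th 18.76715355076283
top small [0.6001 0.2572] 0.019977297633886337 area 172 th 14.816259742570498
top tray [ 0.5906 -0.0433] 0.013976827263832092
top tray [ 0.5913 -0.043 ] 0.014654697850346565
side ring [ 0.4502 -0.2409] 0.21588978171348572 area 157 th 59.65582585243563
side small [0.5991 0.2605] 0.016620149835944176 area 252 th 28.94576960568359
side tray [ 0.5901 -0.0474] 0.012997333891689777
side tray [ 0.5906 -0.0491] 0.012715093791484833
```

```bash
python3 - <<'E'
from fit import *
for cm in("top","side"):
    im=np.load(f"pics/{cm}0.npz")["im"].astype(float)
    u,v=proj(cm,[[.451,-.243,.01]])[0].astype(int); b=cv2.GaussianBlur(im,(0,0),.7)
    C=im[v-18:v+19,u-18:u+19]; bgc=np.median(np.r_[C[0],C[-1],C[:,0],C[:,-1]],0)
    dd=np.linalg.norm(b-bgc,axis=2)
    for th in(15,20,27):
        m=(dd>th).astype(np.uint8); n,lab,st,ce=cv2.connectedComponentsWithStats(m); q=lab[v-9:v+10,u-9:u+10]; k=np.bincount(q[q>0]).argmax()
        mm=(lab==k).astype(np.uint8); cs,_=cv2.findContours(mm,cv2.RETR_EXTERNAL,cv2.CHAIN_APPROX_NONE); cv2.drawContours(mm,cs,-1,1,-1)
        x,e,_,_=fitcyl(cm,mm,[.451,-.243],.032,0,.017); print(cm,th,x.round(4),round(e,4),mm.sum())
    # clip
    u,v=proj(cm,[[.415,.307,.005]])[0].astype(int); L=im.mean(2); sub=L[v-16:v+17,u-16:u+17]; bg=np.median(sub)
    w=np.clip((bg-sub)/bg-.25,0,1); vv,uu=np.mgrid[v-16:v+17,u-16:u+17]
    X=np.array([ray(cm,a,c_,.005)[:2] for a,c_ in zip(uu.ravel(),vv.ravel())]); ww=w.ravel()
    mu=(X*ww[:,None]).sum(0)/ww.sum(); S=((X-mu).T*ww)@(X-mu)/ww.sum(); ev,E=np.linalg.eigh(S); print(cm,"clip centroid",mu.round(4),"axis deg",np.degrees(np.arctan2(E[1,1],E[0,1])).round(1),"std",np.sqrt(ev).round(4))
    a=(X-mu)@E[:,1]; print("extent",a[ww>.15].min().round(4),a[ww>.15].max().round(4))
E
```

```text
top 15 [ 0.4517 -0.2448] 0.0244 514
top 20 [ 0.4514 -0.2451] 0.0187 485
top 27 [ 0.4516 -0.2446] 0.022 455
top clip centroid [0.4173 0.3018] axis deg 135.0 std [0.0051 0.0106]
extent -0.0199 0.0175
side 15 [ 0.4503 -0.2427] 0.0293 448
side 20 [ 0.4505 -0.2418] 0.0225 431
side 27 [ 0.4502 -0.2418] 0.0217 420
side clip centroid [0.4162 0.3038] axis deg 138.7 std [0.006  0.0109]
extent -0.021 0.0204
```

```bash
cat >> h.py <<'E'
def togo(p,ang=None):
    "tool-frame displacement to world point p; roll deg to bring tool x to world angle ang"
    s=ctrl.sense(); R=cv2.Rodrigues(np.array(s["tool_rot"]))[0]; d=R.T@(np.array(p)-s["ee_pos"])
    a=np.degrees(np.arctan2(R[1,0],R[0,0])); print("t",round(s["clock"],2),"ee",s["ee_pos"].round(4) if hasattr(s["ee_pos"],"round") else s["ee_pos"],"tool x deg",a.round(2),"tilt",np.degrees(np.arccos(-R[2,2])).round(2),"d(mm)",(d*1000).round(1),"roll",None if ang is None else (-(ang-a+180)%360-180).round(2) if 0 else round(((a-ang+180)%360)-180,2),"q7",round(s["qpos"][6],2),"F",np.round(s["wrist_force"],2),"op",round(s["opening"],3))
E
python3 - <<'E'
from h import *
togo([.451,-.2435,.2217])
E
python3 -m handwheel '[{"hand":100,"slide":[0.025,-0.021,0],"roll":0},{"hand":100,"slide":[0.025,-0.021,0],"roll":0},{"hand":100,"slide":[0.025,-0.021,0],"roll":0},{"hand":100,"slide":[0.025,-0.021,0],"roll":0},{"hand":100,"slide":[0.025,-0.021,0],"roll":0},{"hand":100,"slide":[0.025,-0.021,0],"roll":0},{"hand":100,"slide":[0.025,-0.021,0],"roll":0},{"hand":100,"slide":[0.025,-0.021,0],"roll":0},{"hand":100,"slide":[0.025,-0.021,0],"roll":0},{"hand":100,"slide":[0.025,-0.021,0],"roll":0},{"hand":100,"slide":[0.025,-0.021,0],"roll":0},{"hand":100,"slide":[0.02,-0.021,0],"roll":0}]' 20
python3 - <<'E'
from h import *
togo([.451,-.2435,.002])
E
```

```text
t 1.1 ee [ 0.302  -0.6037  0.2227] tool x deg 26.58 tilt 0.0 d(mm) [ 294.4 -255.5    1. ] roll None q7 -0.08 F [-0.21 -0.65 -0.96] op 0.998
clock: 2.3
ee_pos: [0.454, -0.2448, 0.2229]
tool_rot: [3.057, 0.723, 0.001]
wrist_force: [-0.1, -0.4, 0.1]
opening: 1.0
t 2.3 ee [ 0.454  -0.2448  0.2229] tool x deg 26.62 tilt 0.05 d(mm) [ -2.2  -2.5 220.9] roll None q7 -0.77 F [-0.07 -0.36  0.1 ] op 1.0
```

```bash

python3 -m handwheel '[{"hand":100,"slide":[-0.002,-0.002,0.04],"roll":0},{"hand":100,"slide":[0,0,0.04],"roll":0},{"hand":100,"slide":[0,0,0.04],"roll":0},{"hand":100,"slide":[0,0,0.04],"roll":0},{"hand":100,"slide":[0,0,0.02],"roll":0},{"hand":100,"slide":[0,0,0],"roll":0}]' 20
python3 - <<'E'
from h import *
togo([.451,-.2435,.002])
for c in("top","side"):
    im,d=ctrl.capture(c); u,v=proj(c,[[.451,-.2435,.01]])[0].astype(int); crop(im,(u-50,v-45,u+50,v+45),8,f"pics/r1{c}.png")
E
```

```text
clock: 2.9
ee_pos: [0.4484, -0.2445, 0.0401]
tool_rot: [-3.054, -0.722, 0.007]
wrist_force: [-0.0, -0.2, 0.5]
opening: 0.999
t 2.9 ee [ 0.4484 -0.2445  0.0401] tool x deg 26.59 tilt 0.31 d(mm) [ 2.9  0.4 38.1] roll None q7 -0.83 F [-0.01 -0.25  0.53] op 0.999
```

View pics/r1side.png

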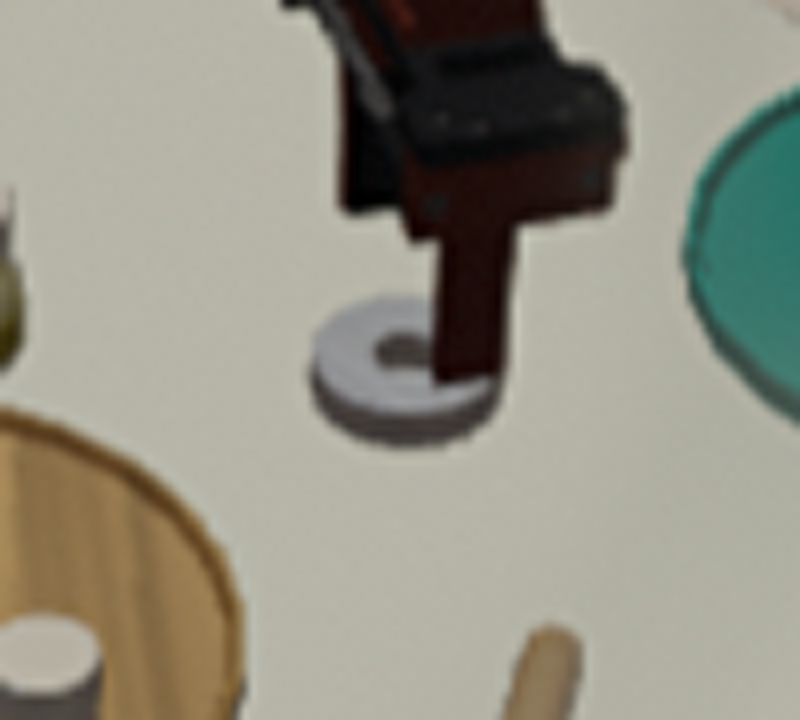

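View pics/r1top.png

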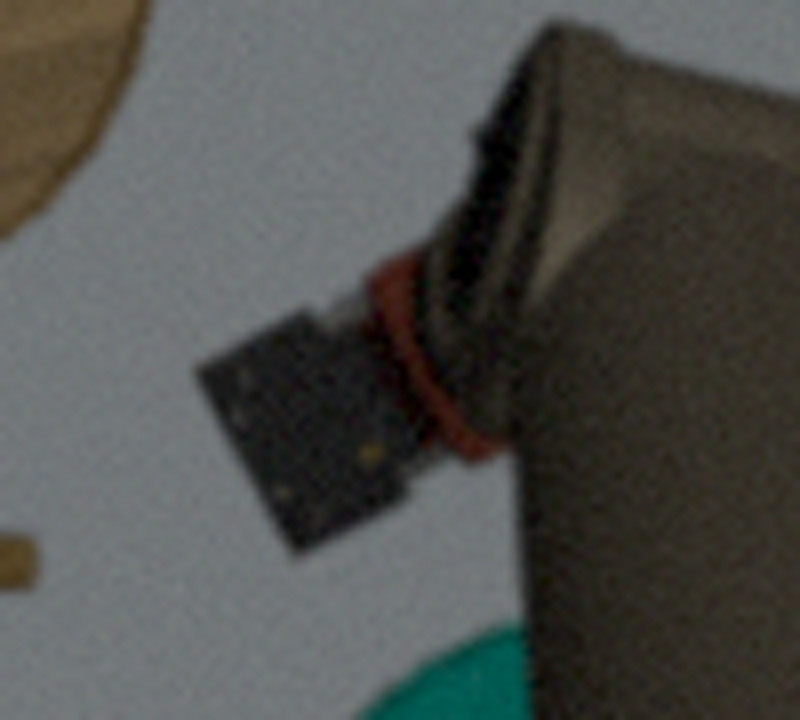

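Side view: the near finger tip (about (470,375) in the crop) straddles the ring (400,370), with the far finger behind. The alignment looks good, so I'll descend and grip.

```bash

python3 -m handwheel '[{"hand":100,"slide":[0.002,0,0.02],"roll":0},{"hand":100,"slide":[0,0,0.012],"roll":0},{"hand":100,"slide":[0,0,0.003],"roll":0},{"hand":100,"slide":[0,0,0],"roll":0}]' 20
python3 - <<'E'
from h import *
togo([.451,-.2435,.003])
im,d=ctrl.capture("side");u,v=proj("side",[[.451,-.2435,.01]])[0].astype(int); crop(im,(u-50,v-45,u+50,v+45),8,f"pics/r2side.png")
E
```

```text
clock: 3.4
ee_pos: [0.4523, -0.2447, 0.008]
tool_rot: [3.057, 0.722, 0.0]
wrist_force: [-0.7, -0.4, -0.7]
opening: 0.999
t 3.4 ee [ 0.4523 -0.2447  0.008 ] tool x deg 26.57 tilt 0.01 d(mm) [-0.6 -1.7  5. ] roll None q7 -0.85 F [-0.69 -0.35 -0.7 ] op 0.999
```

View pics/r2side.png

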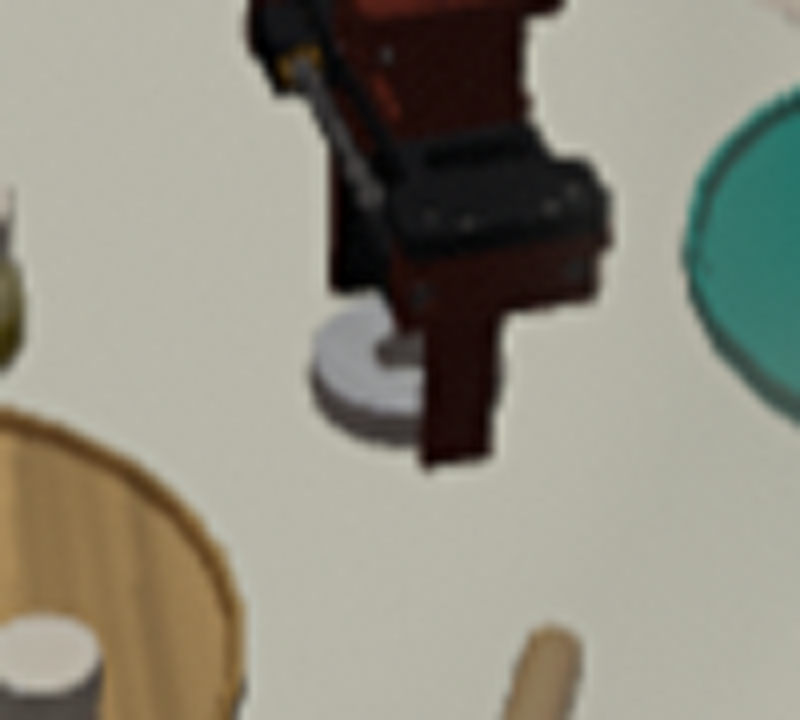

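```bash

python3 -m handwheel '[{"hand":100,"slide":[-0.001,-0.002,0.004],"roll":0},{"hand":80,"slide":[0,0,0],"roll":0},{"hand":72,"slide":[0,0,0],"roll":0},{"hand":60,"slide":[0,0,0],"roll":0},{"hand":50,"slide":[0,0,0],"roll":0},{"hand":50,"slide":[0,0,0],"roll":0},{"hand":50,"slide":[0,0,0],"roll":0}]' 30
python3 - <<'E'
from h import *
togo([.451,-.2435,.003])
E
```

```text
clock: 4.15
ee_pos: [0.4506, -0.2434, 0.0038]
tool_rot: [3.057, 0.722, 0.001]
wrist_force: [-0.2, -0.3, 2.4]
opening: 0.711
t 4.15 ee [ 0.4506 -0.2434  0.0038] tool x deg 26.57 tilt 0.03 d(mm) [0.3 0.3 0.8] roll None q7 -0.85 F [-0.22 -0.3   2.42] op 0.711
```

```bash

python3 -m handwheel '[{"hand":50,"slide":[0,0,-0.01],"roll":0},{"hand":50,"slide":[0,0,-0.03],"roll":0},{"hand":50,"slide":[0,0,-0.04],"roll":0},{"hand":50,"slide":[0,0,-0.04],"roll":0},{"hand":50,"slide":[0,0,-0.03],"roll":0},{"hand":50,"slide":[0,0,-0.005],"roll":0},{"hand":50,"slide":[0,0,0],"roll":0}]' 30
python3 - <<'E'
from h import *
togo([.5905,-.0455,.155])
E
```

```text
clock: 4.85
ee_pos: [0.4506, -0.2433, 0.1595]
tool_rot: [3.056, 0.722, 0.002]
wrist_force: [-0.6, -0.4, -1.5]
opening: 0.713
t 4.85 ee [ 0.4506 -0.2433  0.1595] tool x deg 26.57 tilt 0.1 d(mm) [ 213.6 -114.4    4.6] roll None q7 -0.79 F [-0.63 -0.43 -1.5 ] op 0.713
```

```bash

python3 -m handwheel '[{"hand":50,"slide":[0.02,-0.011,0],"roll":0},{"hand":50,"slide":[0.035,-0.019,0],"roll":0},{"hand":50,"slide":[0.036,-0.019,0],"roll":0},{"hand":50,"slide":[0.036,-0.019,0],"roll":0},{"hand":50,"slide":[0.036,-0.019,0],"roll":0},{"hand":50,"slide":[0.03,-0.016,0],"roll":0},{"hand":50,"slide":[0.02,-0.011,0.01],"roll":0},{"hand":50,"slide":[0,0,0.01],"roll":0},{"hand":50,"slide":[0,0,0],"roll":0}]' 30
python3 - <<'E'
from h import *
togo([.5905,-.0455,.14])
for c in("top","side"):
    im,d=ctrl.capture(c); cv2.imwrite(f"pics/r3full{c}.png",im[:,:,::-1]); np.savez(f"pics/r3{c}.npz",im=im,d=d); u,v=proj(c,[[.5905,-.0455,.12]])[0].astype(int); crop(im,(u-50,v-45,u+50,v+45),8,f"pics/r3{c}.png"); print(u,v)
E
```

```text
clock: 5.75
ee_pos: [0.5873, -0.0459, 0.1351]
tool_rot: [-3.056, -0.723, 0.01]
wrist_force: [-0.7, -0.9, -2.1]
opening: 0.712
t 5.75 ee [ 0.5873 -0.0459  0.1351] tool x deg 26.64 tilt 0.38 d(mm) [ 3.   1.1 -4.9] roll None q7 -1.24 F [-0.73 -0.93 -2.08] op 0.712
338 193
283 217
```

View pics/r3side.png

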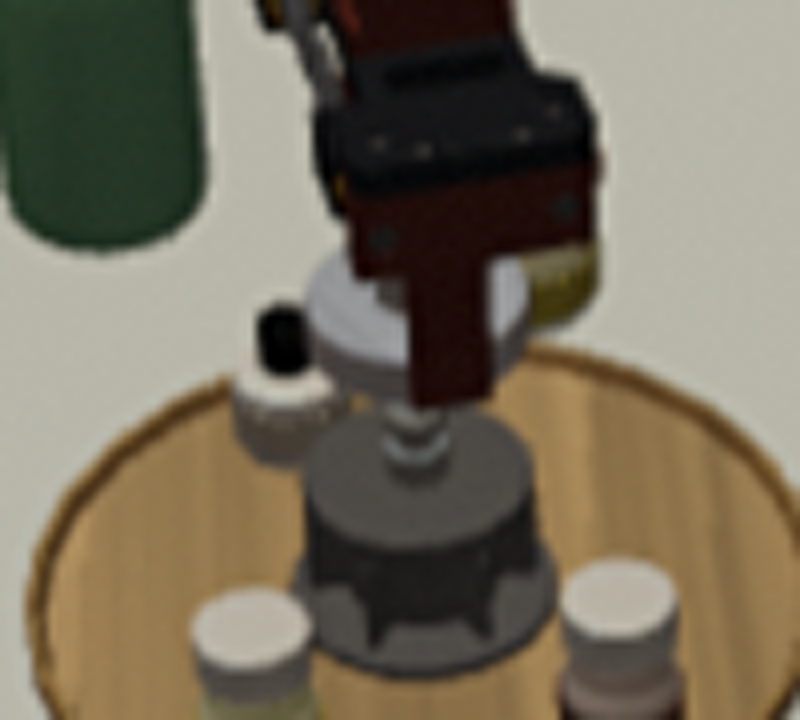

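View pics/r3top.png

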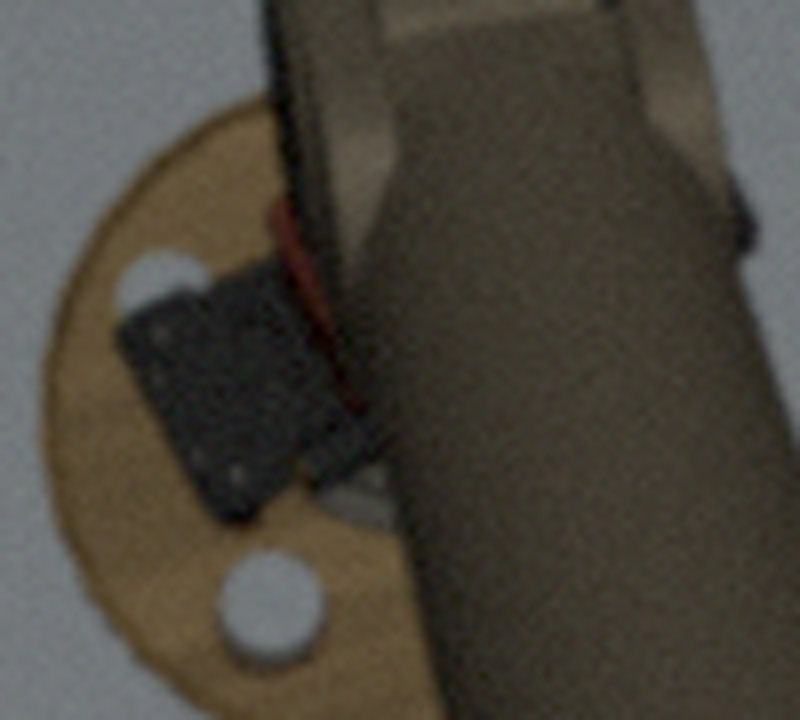

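```bash
python3 - <<'E'
from fit import *
im=np.load("pics/r3side.npz")["im"]; l,t=283-50,217-45; S=8
big=cv2.resize(im[t:t+90,l:l+100,::-1],None,fx=S,fy=S,interpolation=cv2.INTER_CUBIC)
def dr(x,r,z,col):
    P=proj("side",circ(x,r,z)); cv2.polylines(big,[np.round(((P-[l,t]+.5)*S-.5)*8).astype(np.int32)],True,col,1,cv2.LINE_AA,shift=3)
tc=ctrl.sense()["ee_pos"]; b=tc[2]-.004
for z in(b,b+.017): dr(tc[:2],.032,z,(0,255,0))
x=[.5905,-.0455]
dr(x,.034,.087,(255,255,0)); dr(x,.118,.039,(255,0,255)); dr(x,.009,.104,(0,255,255)); dr(x,.009,.116,(0,255,255)); dr(x,.009,.087,(0,0,255))
cv2.imwrite("pics/r3ov.png",big)
E
```

```text
(no output)
```

View pics/r3ov.png

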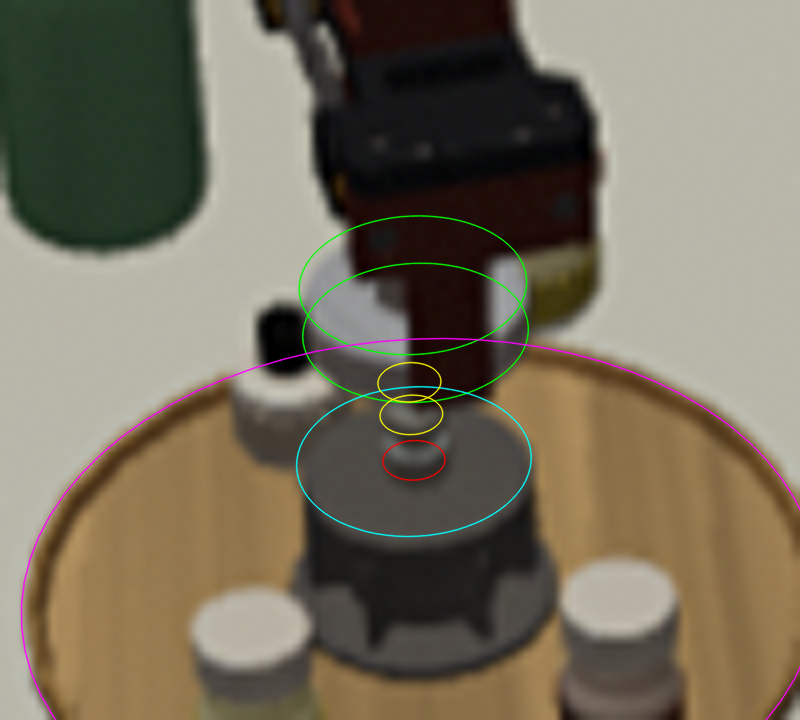

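```bash
cat >> fit.py <<'E'
def edgefit(im,cm,curves,rng=4,step=.125,excl=None,show=False):
    """curves: list of (center,r,z,keep fn on angle-array). find image shift maximising mean |normal gradient|"""
    g=cv2.GaussianBlur(im,(0,0),.8).mean(2).astype(np.float32)
    gx=cv2.Sobel(g,cv2.CV_32F,1,0)/8; gy=cv2.Sobel(g,cv2.CV_32F,0,1)/8
    pts_,nrm=[],[]
    for c,r,z,keep in curves:
        P=proj(cm,circ(c,r,z,360)); T=np.roll(P,-1,0)-np.roll(P,1,0); N=np.stack([T[:,1],-T[:,0]],1); N/=np.linalg.norm(N,axis=1)[:,None]
        k=keep(P); pts_.append(P[k]); nrm.append(N[k])
    P=np.vstack(pts_); N=np.vstack(nrm); s=np.arange(-rng,rng+step/2,step); best=[]
    for dy in s:
        for dx in s:
            q=(P+[dx,dy]).astype(np.float32); a=cv2.remap(gx,q[:,:1],q[:,1:],cv2.INTER_LINEAR)[:,0]; b=cv2.remap(gy,q[:,:1],q[:,1:],cv2.INTER_LINEAR)[:,0]
            best.append((np.abs(a*N[:,0]+b*N[:,1]).mean(),dx,dy))
    best.sort(reverse=True); return best[:3],len(P)
E
python3 - <<'E'
from fit import *
im=np.load("pics/r3side.npz")["im"]; l,t,S=233,172,8
tc=ctrl.sense()["ee_pos"]; b=tc[2]-.004; x=[.5905,-.0455]
def pc(P): return (P-[l,t]+.5)*S-.5
# ring: left part & right part below
vis=lambda P:(lambda q:((q[:,0]<395))|((q[:,0]>500)))(pc(P))
low=lambda P:P[:,1]>P[:,1].mean()
print("ring top",edgefit(im,"side",[(tc[:2],.032,b+.017,lambda P:vis(P)&(pc(P)[:,1]>255))]))
print("ring bot",edgefit(im,"side",[(tc[:2],.032,b,lambda P:vis(P)&low(P))]))
print("ring both",edgefit(im,"side",[(tc[:2],.032,b,lambda P:vis(P)&low(P)),(tc[:2],.032,b+.017,lambda P:vis(P)&(pc(P)[:,1]>255))]))
print("hub top",edgefit(im,"side",[(x,.034,.087,lambda P:pc(P)[:,1]>430)]))
print("tray",edgefit(im,"side",[(x,.118,.039,lambda P:P[:,1]>0)]))
j=lambda d:proj("side",np.array([[*x,.1]])+d)[0]-proj("side",np.array([[*x,.1]]))[0]
for d in([.001,0,0],[0,.001,0],[0,0,.001]): print(d,j(np.array(d)).round(3))
E
```

```text
ring top ([(np.float64(24.921913860556096), np.float64(0.125), np.float64(1.125)), (np.float64(24.91001129219632), np.float64(0.125), np.float64(1.25)), (np.float64(24.909225523445468), np.float64(0.0), np.float64(1.125))], 170)
ring bot ([(np.float64(25.199757083188278), np.float64(-0.125), np.float64(-4.0)), (np.float64(25.146142304772788), np.float64(-0.25), np.float64(-4.0)), (np.float64(25.140248314626998), np.float64(0.0), np.float64(-4.0))], 121)
ring both ([(np.float64(20.64827130518655), np.float64(-4.0), np.float64(4.0)), (np.float64(20.571509127019567), np.float64(-4.0), np.float64(3.875)), (np.float64(20.453202817141587), np.float64(-4.0), np.float64(3.75))], 291)
hub top ([(np.float64(12.839884912670243), np.float64(0.25), np.float64(1.5)), (np.float64(12.813471817084638), np.float64(0.125), np.float64(1.5)), (np.float64(12.797346070683329), np.float64(0.375), np.float64(1.5))], 227)
tray ([(np.float64(27.181706905183365), np.float64(0.625), np.float64(2.75)), (np.float64(27.174180460799743), np.float64(0.625), np.float64(2.875)), (np.float64(27.159475067323687), np.float64(0.5), np.float64(2.875))], 360)
[0.001, 0, 0] [-0.422 -0.051]
[0, 0.001, 0] [-0.102  0.27 ]
[0, 0, 0.001] [-0.02  -0.336]
```

```bash
python3 - <<'E'
from h import *
togo([.5899,-.0442,.122])
E
python3 -m handwheel '[{"hand":50,"slide":[0.003,0,0.006],"roll":0},{"hand":50,"slide":[0,0,0],"roll":0},{"hand":50,"slide":[0,0,0],"roll":0}]' 30
python3 - <<'E'
from h import *
togo([.5899,-.0442,.122])
E
```

```text
t 5.85 ee [ 0.5883 -0.0474  0.1372] tool x deg 26.49 tilt 0.2 d(mm) [ 2.9 -2.2 15.2] roll None q7 -1.24 F [-0.76  0.44 -0.32] op 0.714
clock: 6.15
ee_pos: [0.5925, -0.0452, 0.1327]
tool_rot: [3.058, 0.721, -0.0]
wrist_force: [-0.3, -0.4, -0.6]
opening: 0.705
t 6.15 ee [ 0.5925 -0.0452  0.1327] tool x deg 26.53 tilt 0.01 d(mm) [-1.8 -2.1 10.7] roll None q7 -1.25 F [-0.26 -0.42 -0.63] op 0.705
```

```bash

python3 -m handwheel '[{"hand":50,"slide":[-0.0015,-0.002,0.007],"roll":0},{"hand":50,"slide":[0,0,0],"roll":0},{"hand":50,"slide":[0,0,0],"roll":0},{"hand":50,"slide":[0,0,0],"roll":0}]' 30
cat > rel.py <<'E'
from fit import *
import sys
S0=[];F=[]
im,d=ctrl.capture("side"); s=ctrl.sense(); tc=s["ee_pos"]; togo([.5899,-.0442,.122])
x=[.5899,-.0442]; b=tc[2]-.004; l,t,S=233,172,8
np.savez("pics/last.npz",im=im)
def pc(P): return (P-[l,t]+.5)*S-.5
f0=proj("side",[[*tc]])[0]
a=edgefit(im,"side",[(tc[:2],.032,b+.017,lambda P:(np.abs(P[:,0]-f0[0]-1)>7)&(P[:,1]>P[:,1].mean()-2))])[0][0]
h=edgefit(im,"side",[(x,.034,.087,lambda P:P[:,1]>P[:,1].mean()-1)])[0][0]
J=np.array([[-.422,-.102],[-.051,.27]]); rel=np.array(h[1:])-np.array(a[1:])
print("ring",a,"hub",h,"hub-in-TCP-frame",np.array(x)+np.linalg.solve(J,rel)*1e-3)
crop(im,(l,t,l+100,t+90),8,sys.argv[1])
E
python3 rel.py pics/r4.png
```

```text
clock: 6.55
ee_pos: [0.5904, -0.0435, 0.1258]
tool_rot: [3.057, 0.722, 0.0]
wrist_force: [-0.4, -0.7, -1.3]
opening: 0.708
t 6.6 ee [ 0.5905 -0.0435  0.1258] tool x deg 26.57 tilt 0.02 d(mm) [-0.8  0.3  3.8] roll None q7 -1.25 F [ 0.37  0.09 -1.45] op 0.711
ring (np.float64(34.42924443527649), np.float64(-4.0), np.float64(0.875)) hub (np.float64(13.455749205591713), np.float64(0.125), np.float64(1.125)) hub-in-TCP-frame [ 0.58033788 -0.04508025]
```

View pics/r4.png

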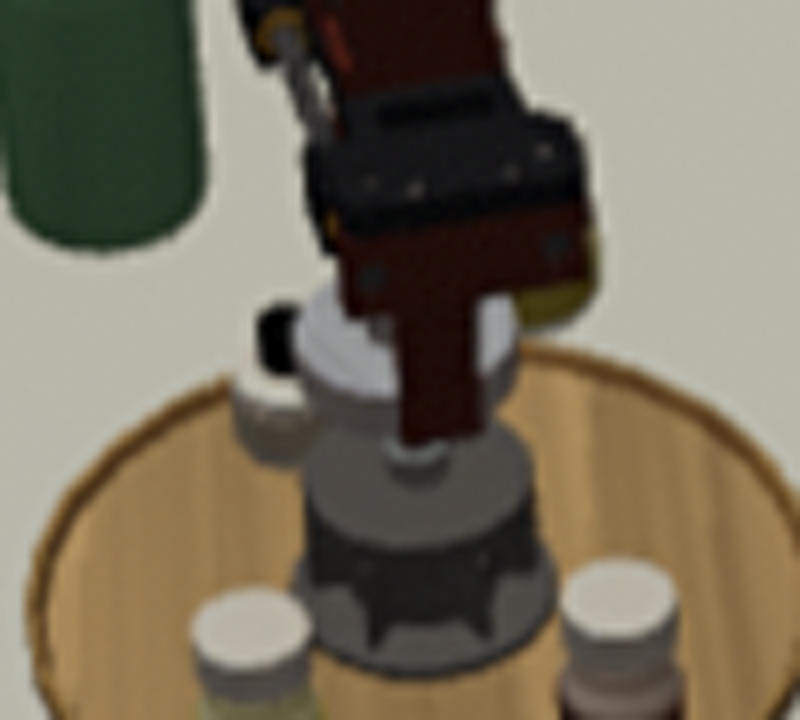

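```bash
cat > rel.py <<'E'
from fit import *
import sys
def rel(im,tc,a_deg,x=(.5899,-.0442),box=(233,172),fn=None):
    a=np.radians(a_deg); ty=np.array([np.sin(a),-np.cos(a)]); b=tc[2]-.004
    f=proj("side",[[*(tc[:2]-.039*ty),tc[2]]])[0]
    tf=lambda P:(np.abs(P[:,0]-f[0])>7.5)
    def lowhalf(P): return P[:,1]>P[:,1].mean()-1
    r=edgefit(im,"side",[(tc[:2],.032,b+.017,lambda P:tf(P)&(P[:,1]>P[:,1].mean()-3)),],rng=2.5)
    r2=edgefit(im,"side",[(tc[:2],.032,b,lambda P:tf(P)&lowhalf(P))],rng=2.5)
    h=edgefit(im,"side",[(x,.034,.087,lowhalf)],rng=2.5)
    for n,q in(("ringtop",r),("ringbot",r2),("hub",h)): print(n,[tuple(np.round(k,3)) for k in q[0]],q[1])
    l,t=box;S=8; big=cv2.resize(im[t:t+90,l:l+100,::-1],None,fx=S,fy=S,interpolation=cv2.INTER_CUBIC)
    def dr(c,rr,z,sh,col):
        P=proj("side",circ(c,rr,z))+sh; cv2.polylines(big,[np.round(((P-[l,t]+.5)*S-.5)*8).astype(np.int32)],True,col,1,cv2.LINE_AA,shift=3)
    dr(tc[:2],.032,b+.017,np.array(r[0][0][1:]),(0,255,0)); dr(tc[:2],.032,b,np.array(r2[0][0][1:]),(0,0,255)); dr(x,.034,.087,np.array(h[0][0][1:]),(255,255,0))
    cv2.imwrite(fn,big)
E
python3 - <<'E'
from rel import *
rel(np.load("pics/last.npz")["im"],np.array([.5905,-.0435,.1258]),26.57,fn="pics/ov2.png")
rel(np.load("pics/r3side.npz")["im"],np.array([.5878,-.0467,.1362]),26.57,fn="pics/ov3.png")
E
```

```text
ringtop [(np.float64(30.68), np.float64(0.0), np.float64(0.375)), (np.float64(30.611), np.float64(0.0), np.float64(0.5)), (np.float64(30.594), np.float64(0.0), np.float64(0.25))] 151
ringbot [(np.float64(13.084), np.float64(-1.375), np.float64(-2.5)), (np.float64(13.04), np.float64(0.25), np.float64(-0.75)), (np.float64(13.036), np.float64(0.125), np.float64(-0.75))] 124
hub [(np.float64(13.456), np.float64(0.125), np.float64(1.125)), (np.float64(13.439), np.float64(0.0), np.float64(1.125)), (np.float64(13.41), np.float64(0.25), np.float64(1.125))] 191
ringtop [(np.float64(25.614), np.float64(-0.125), np.float64(0.625)), (np.float64(25.591), np.float64(-0.125), np.float64(0.5)), (np.float64(25.553), np.float64(-0.25), np.float64(0.625))] 152
ringbot [(np.float64(15.878), np.float64(0.375), np.float64(-0.625)), (np.float64(15.867), np.float64(0.375), np.float64(-0.5)), (np.float64(15.85), np.float64(0.375), np.float64(-0.75))] 124
hub [(np.float64(13.447), np.float64(0.125), np.float64(1.125)), (np.float64(13.432), np.float64(0.0), np.float64(1.125)), (np.float64(13.401), np.float64(0.125), np.float64(1.0))] 191
```

View pics/ov2.png

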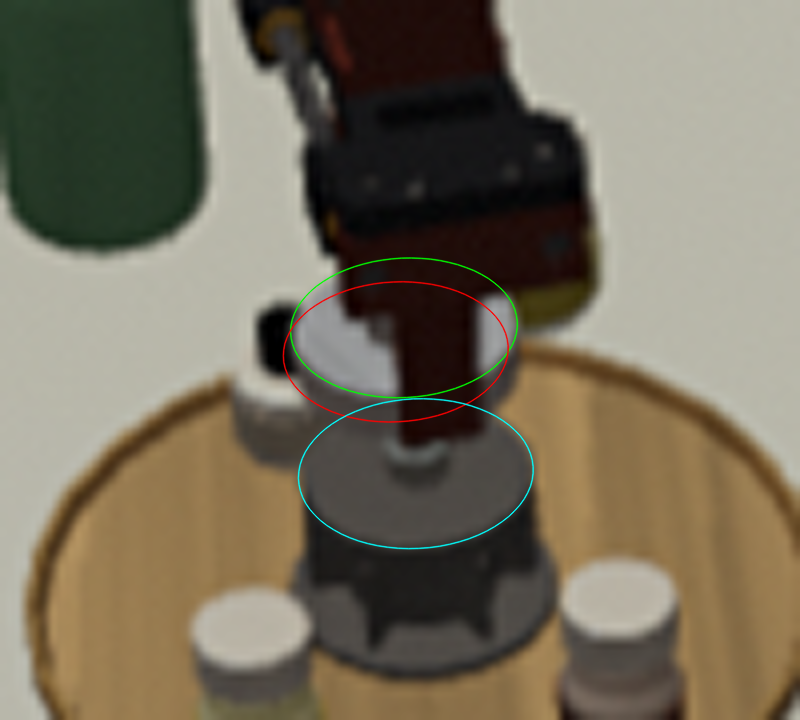

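```bash

python3 -m handwheel '[{"hand":50,"slide":[-0.001,-0.002,0.003],"roll":0},{"hand":50,"slide":[0,0,0.002],"roll":0},{"hand":50,"slide":[0,0,0],"roll":0},{"hand":50,"slide":[0,0,0],"roll":0}]' 30
python3 - <<'E'
from h import *
togo([.5887,-.0424,.122])
im,d=ctrl.capture("side"); crop(im,(233,172,333,262),8,"pics/r5.png")
E
python3 -m handwheel '[{"hand":50,"slide":[0,0,0.001],"roll":0},{"hand":50,"slide":[0,0,0.001],"roll":0},{"hand":50,"slide":[0,0,0],"roll":0}]' 30
```

```text
clock: 7.0
ee_pos: [0.5885, -0.0422, 0.1205]
tool_rot: [-3.057, -0.722, 0.0]
wrist_force: [-0.7, 0.4, -1.7]
opening: 0.713
t 7.0 ee [ 0.5885 -0.0422  0.1205] tool x deg 26.57 tilt 0.01 d(mm) [ 0.1  0.3 -1.5] roll None q7 -1.26 F [-0.71  0.39 -1.75] op 0.713
clock: 7.35
ee_pos: [0.5885, -0.0422, 0.1185]
tool_rot: [-3.057, -0.722, 0.0]
wrist_force: [-0.3, 0.2, -2.4]
opening: 0.708
```

View pics/r5.png

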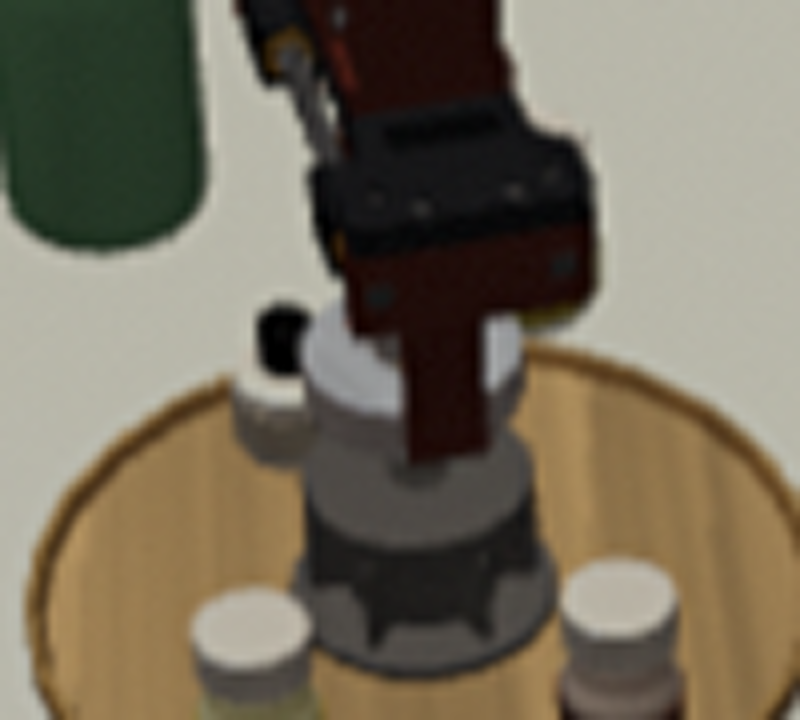

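The ring is now centred over the hub in the side view (ring 301–524, hub 304–537). I'll lower it gently and watch the force.

```bash

D='[{"hand":50,"slide":[0,0,0.001],"roll":0},{"hand":50,"slide":[0,0,0.001],"roll":0}]'
python3 -m handwheel '[{"hand":50,"slide":[0,0,0.001],"roll":0},{"hand":50,"slide":[0,0,0.001],"roll":0},{"hand":50,"slide":[0,0,0],"roll":0}]' 30
python3 -m handwheel '[{"hand":50,"slide":[0,0,0.001],"roll":0},{"hand":50,"slide":[0,0,0.001],"roll":0},{"hand":50,"slide":[0,0,0],"roll":0}]' 30
```

```text
clock: 7.65
ee_pos: [0.5884, -0.0422, 0.1165]
tool_rot: [-3.057, -0.722, 0.0]
wrist_force: [0.0, -0.9, -1.7]
opening: 0.709
clock: 7.95
ee_pos: [0.5884, -0.0422, 0.1145]
tool_rot: [-3.057, -0.722, 0.0]
wrist_force: [0.4, 0.6, -0.7]
opening: 0.712
```

```bash

for i in 1 2 3; do python3 -m handwheel '[{"hand":50,"slide":[0,0,0.001],"roll":0},{"hand":50,"slide":[0,0,0.001],"roll":0},{"hand":50,"slide":[0,0,0],"roll":0}]' 30 | grep -E "ee|force"; done
```

```text
ee_pos: [0.5885, -0.0422, 0.1125]
wrist_force: [0.1, -0.4, -0.9]
ee_pos: [0.5884, -0.0422, 0.1105]
wrist_force: [-0.3, 0.5, -2.0]
ee_pos: [0.5884, -0.0422, 0.1085]
wrist_force: [-0.6, 0.2, -2.7]
```

```bash

for i in 1 2 3 ; do python3 -m handwheel '[{"hand":50,"slide":[0,0,0.001],"roll":0},{"hand":50,"slide":[0,0,0.001],"roll":0},{"hand":50,"slide":[0,0,0],"roll":0}]' 30 | grep -E "ee|force"; done
```

```text
ee_pos: [0.5885, -0.0422, 0.1065]
wrist_force: [0.6, 0.6, -2.2]
ee_pos: [0.5885, -0.0422, 0.1045]
wrist_force: [-0.9, -0.2, -2.1]
ee_pos: [0.5884, -0.0422, 0.1025]
wrist_force: [0.7, -0.2, -1.9]
```

```bash

for i in 1 2 3 4; do python3 -m handwheel '[{"hand":50,"slide":[0,0,0.001],"roll":0},{"hand":50,"slide":[0,0,0.001],"roll":0},{"hand":50,"slide":[0,0,0],"roll":0}]' 30 | grep -E "ee|force"; done
```

```text
ee_pos: [0.5884, -0.0422, 0.1005]
wrist_force: [-0.2, 0.8, -1.2]
ee_pos: [0.5885, -0.0422, 0.0985]
wrist_force: [0.2, 0.4, -2.0]
ee_pos: [0.5885, -0.0422, 0.0965]
wrist_force: [-0.5, -0.5, -1.4]
ee_pos: [0.5885, -0.0422, 0.0945]
wrist_force: [0.1, 0.6, -1.0]
```

```bash

for i in 1 2 3 4 5 6 ; do python3 -m handwheel '[{"hand":50,"slide":[0,0,0.0005],"roll":0},{"hand":50,"slide":[0,0,0.0005],"roll":0},{"hand":50,"slide":[0,0,0],"roll":0}]' 30 | grep -E "ee|force"; done
```

```text
ee_pos: [0.5885, -0.0421, 0.0936]
wrist_force: [0.1, 0.1, -1.7]
ee_pos: [0.5885, -0.0422, 0.0926]
wrist_force: [0.6, 0.0, -1.3]
ee_pos: [0.5885, -0.0422, 0.0915]
wrist_force: [-0.2, 1.0, -0.5]
ee_pos: [0.5886, -0.0422, 0.0909]
wrist_force: [-0.7, 0.2, 2.7]
ee_pos: [0.5886, -0.0422, 0.0898]
wrist_force: [-1.0, 0.1, 2.4]
ee_pos: [0.5886, -0.0422, 0.0886]
wrist_force: [-1.9, -0.2, 2.8]
```

```bash

python3 -m handwheel '[{"hand":50,"slide":[0,0,-0.001],"roll":0},{"hand":50,"slide":[0,0,-0.0005],"roll":0},{"hand":76,"slide":[0,0,0],"roll":0},{"hand":80,"slide":[0,0,0],"roll":0},{"hand":84,"slide":[0,0,0],"roll":0},{"hand":84,"slide":[0,0,0],"roll":0}]' 30
python3 -m handwheel '[{"hand":84,"slide":[0,0,-0.01],"roll":0},{"hand":84,"slide":[0,0,-0.03],"roll":0},{"hand":84,"slide":[0,0,-0.04],"roll":0},{"hand":84,"slide":[0,0,-0.02],"roll":0},{"hand":50,"slide":[0,0,0],"roll":0},{"hand":0,"slide":[0,0,0],"roll":0}]' 30
python3 - <<'E'
from h import *
togo([.5887,-.0424,.122])
im,d=ctrl.capture("side"); np.savez("pics/r6.npz",im=im); crop(im,(233,172,333,262),8,"pics/r6.png")
E
```

```text
clock: 13.35
ee_pos: [0.5886, -0.0422, 0.0901]
tool_rot: [-3.057, -0.722, -0.0]
wrist_force: [-0.1, -0.5, -0.0]
opening: 0.841
clock: 13.95
ee_pos: [0.5885, -0.0422, 0.1905]
tool_rot: [3.057, 0.722, 0.001]
wrist_force: [-0.5, 0.1, -0.3]
opening: 0.695
t 13.95 ee [ 0.5885 -0.0422  0.1905] tool x deg 26.57 tilt 0.04 d(mm) [ 0.1  0.2 68.5] roll None q7 -1.23 F [-0.46  0.13 -0.35] op 0.695
```

View pics/r6.png

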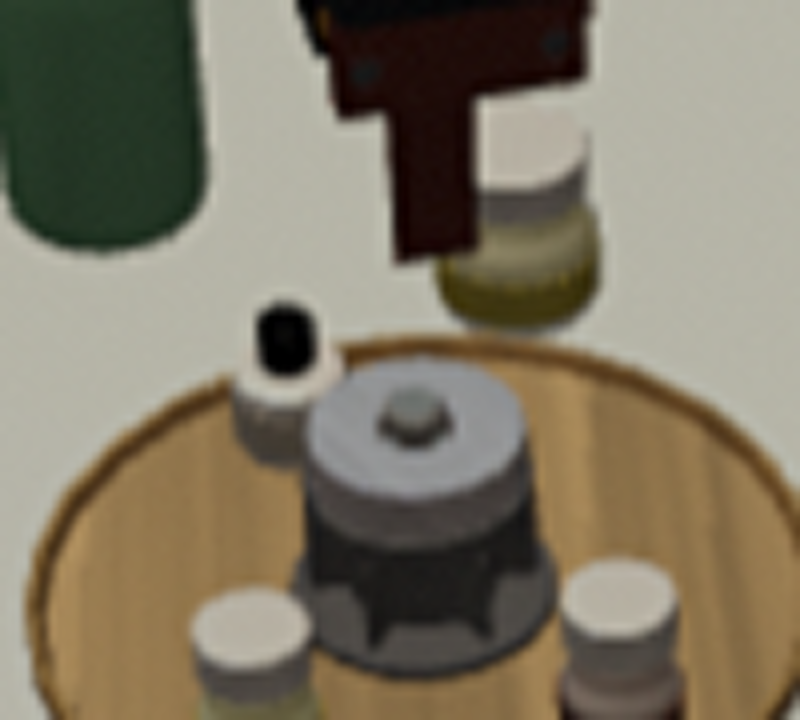

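The ring lies flat on the hub with the spindle head through it. I'll close the fingers and touch the head to find its height.

```bash

python3 -m handwheel '[{"hand":0,"slide":[0,0,0.02],"roll":0},{"hand":0,"slide":[0,0,0.03],"roll":0},{"hand":0,"slide":[0,0,0.015],"roll":0},{"hand":0,"slide":[0,0,0.005],"roll":0},{"hand":0,"slide":[0,0,0],"roll":0},{"hand":0,"slide":[0,0,0],"roll":0}]' 10
for i in 1 2 3 ; do python3 -m handwheel '[{"hand":0,"slide":[0,0,0.001],"roll":0},{"hand":0,"slide":[0,0,0],"roll":0}]' 10 | grep -E "ee|force"; done
```

```text
clock: 14.6
ee_pos: [0.5892, -0.0421, 0.1208]
tool_rot: [3.057, 0.722, 0.002]
wrist_force: [-0.5, -0.8, 0.4]
opening: 0.104
ee_pos: [0.5891, -0.0422, 0.12]
wrist_force: [-0.2, -0.4, -0.3]
ee_pos: [0.5886, -0.0422, 0.1184]
wrist_force: [0.4, 0.6, -0.6]
ee_pos: [0.5885, -0.0422, 0.117]
wrist_force: [-0.2, 0.1, 0.3]
```

```bash

for i in 1 2 3 4 5; do python3 -m handwheel '[{"hand":0,"slide":[0,0,0.0005],"roll":0},{"hand":0,"slide":[0,0,0],"roll":0}]' 10 | grep -E "ee|force|open" | tr '\n' ' '; echo; done
```

```text
ee_pos: [0.5885, -0.0422, 0.1166] wrist_force: [-0.0, -0.0, -0.3] opening: 0.003 
ee_pos: [0.5885, -0.0422, 0.1161] wrist_force: [0.7, 0.5, 0.1] opening: 0.008 
ee_pos: [0.5886, -0.0422, 0.1156] wrist_force: [-0.5, 0.3, 0.2] opening: 0.006 
ee_pos: [0.5885, -0.0422, 0.1151] wrist_force: [-0.6, 1.3, -0.5] opening: 0.006 
ee_pos: [0.5886, -0.0422, 0.1146] wrist_force: [0.3, 0.0, -0.3] opening: 0.005
```

```bash

for i in 1 2 3 4 5 6; do python3 -m handwheel '[{"hand":0,"slide":[0,0,0.0005],"roll":0},{"hand":0,"slide":[0,0,0],"roll":0}]' 10 | grep -E "ee|force" | tr '\n' ' '; echo; done
```

```text
ee_pos: [0.5885, -0.0422, 0.1141] wrist_force: [0.0, 0.4, 0.5] 
ee_pos: [0.5885, -0.0422, 0.1136] wrist_force: [0.1, 0.3, -0.2] 
ee_pos: [0.5885, -0.0422, 0.1131] wrist_force: [0.1, -0.5, -0.0] 
ee_pos: [0.5886, -0.0422, 0.1127] wrist_force: [0.4, -0.1, -0.5] 
ee_pos: [0.5886, -0.0422, 0.1125] wrist_force: [-1.8, 0.7, 4.8] 
ee_pos: [0.5887, -0.0422, 0.1125] wrist_force: [-3.3, 0.3, 8.7]
```

```bash

python3 -m handwheel '[{"hand":0,"slide":[0,0,-0.005],"roll":0},{"hand":20,"slide":[0,0,-0.03],"roll":0},{"hand":40,"slide":[0,0,-0.04],"roll":0},{"hand":40,"slide":[0,0,-0.02],"roll":0}]' 10
cat > clipfit.py <<'E'
from h import *
from scipy.optimize import minimize
def polys(x,y,th):
    a=np.radians(th); M=np.array([[np.cos(a),-np.sin(a)],[np.sin(a),np.cos(a)]])
    def tr(p,z): p=np.array(p)@M.T; return np.c_[p+[x,y],np.full(len(p),z)]
    # C outline
    ph0=np.arccos(8.5/13); phi=np.linspace(ph0,2*np.pi-ph0,40); outer=np.c_[13*np.cos(phi),13*np.sin(phi)]
    g0=np.arcsin(3.2/5.8); ph=np.linspace(2*np.pi-g0,g0,30); inner=np.c_[5.8*np.cos(ph),5.8*np.sin(ph)]
    C=np.vstack([outer,[[8.5,-3.2]],inner,[[8.5,3.2]]])/1000
    T=np.array([[-10,5.5],[-32,5.5],[-32,-5.5],[-10,-5.5]])/1000
    B=np.array([[-18.5,4],[-31.5,4],[-31.5,-4],[-18.5,-4]])/1000
    return tr,C,T,B
def render(cm,p,lo,sh,S):
    tr,C,T,B=polys(*p); m=np.zeros((sh[0]*S,sh[1]*S),np.uint8)
    px=lambda Q:np.round(((proj(cm,Q)-lo+.5)*S-.5)*16).astype(np.int32)
    for z in(0,.005): 
        cv2.fillPoly(m,[px(tr(C,z))],1,shift=4)
    cv2.fillConvexPoly(m,cv2.convexHull(np.vstack([px(tr(T,0)),px(tr(T,.005))])),1,shift=4)
    cv2.fillConvexPoly(m,cv2.convexHull(np.vstack([px(tr(B,0)),px(tr(B,.021))])),1,shift=4)
    return cv2.resize(cv2.GaussianBlur(m.astype(np.float32),(0,0),S*.6),(sh[1],sh[0]),interpolation=cv2.INTER_AREA)
def fit(cm,im,p0,half=20):
    u,v=proj(cm,[[p0[0],p0[1],.005]])[0].round().astype(int); lo=np.array([u-half,v-half]); L=im[v-half:v+half+1,u-half:u+half+1].astype(np.float32).mean(2); bg=np.median(L); dk=np.percentile(L,.5); w=np.clip((bg-L)/(bg-dk),0,1.05)
    w[w<.15]=0
    f=lambda p:float(((render(cm,p,lo,w.shape,6)-w)**2).mean())
    best=None
    for dt in(-8,0,8):
        s=np.array([p0,p0,p0,p0],float); s[:,2]+=dt; s[1,0]+=.004; s[2,1]+=.004; s[3,2]+=8
        o=minimize(f,s[0],method="Nelder-Mead",options=dict(initial_simplex=s,xatol=1e-4,fatol=1e-7,maxiter=150))
        if best is None or o.fun<best.fun: best=o
    return best.x,best.fun,np.hstack([w,render(cm,best.x,lo,w.shape,6)])
E
python3 - <<'E'
from clipfit import *
for c in("top","side"):
    im=np.load(f"pics/{c}0.npz")["im"]; x,e,v=fit(c,im,[.424,.297,-43.]); print(c,x.round(4),e); cv2.imwrite(f"pics/cf{c}.png",cv2.resize((np.clip(v,0,1)*255).astype(np.uint8),None,fx=9,fy=9,interpolation=cv2.INTER_NEAREST))
togo([.42,.3,.2])
E
```

```text
clock: 17.8
ee_pos: [0.5899, -0.0421, 0.2098]
tool_rot: [3.057, 0.722, 0.006]
wrist_force: [0.1, -0.8, -0.3]
opening: 0.239
top [  0.4266   0.293  -44.4319] 0.0040893894620239735Traceback (most recent call last):
  File "<stdin>", line 3, in <module>
  File "clipfit.py", line 28, in fit
    o=minimize(f,s[0],method="Nelder-Mead",options=dict(initial_simplex=s,xatol=1e-4,fatol=1e-7,maxiter=150))
    res = _minimize_neldermead(fun, x0, args, callback, bounds=bounds,
                               **options)
    fxcc = func(xcc)
    fx = function(np.copy(x), *(wrapper_args + args))
  File "clipfit.py", line 24, in <lambda>
    f=lambda p:float(((render(cm,p,lo,w.shape,6)-w)**2).mean())
                       ~~~~~~^^^^^^^^^^^^^^^^^^^
  File "clipfit.py", line 19, in render
    cv2.fillConvexPoly(m,cv2.convexHull(np.vstack([px(tr(B,0)),px(tr(B,.021))])),1,shift=4)
                                                               ~~^^^^^^^^^^^^
  File "clipfit.py", line 15, in <lambda>
    px=lambda Q:np.round(((proj(cm,Q)-lo+.5)*S-.5)*16).astype(np.int32)
                           ~~~~^^^^^^
  File "h.py", line 9, in proj
    K,R,t=cam(c); q=(R@np.atleast_2d(P).T).T+t; q=(K@q.T).T; return q[:,:2]/q[:,2:]
          ~~~^^^
  File "h.py", line 4, in cam
    p=ctrl.camera_params(c); R=cv2.Rodrigues(np.array(p["rvec"]))[0]; return np.array(p["intrinsics"]),R,np.array(p["tvec"]).reshape(3)
ValueError: time passes only in moves, steps and waits
```

View pics/cftop.png

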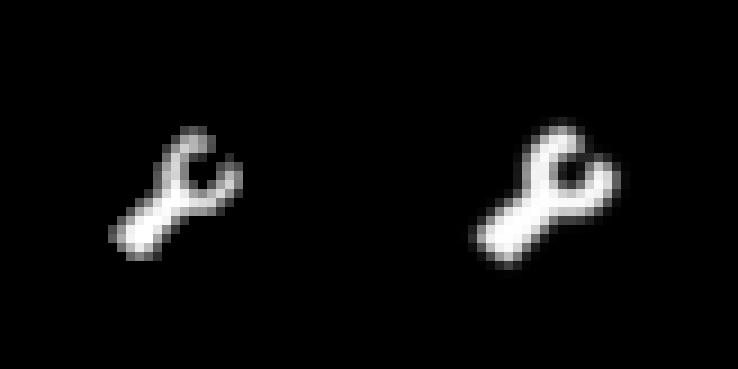

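```bash
sed -i 's/^def cam(c):/import functools\n@functools.lru_cache(None)\ndef cam(c):/' h.py
python3 - <<'E'
from clipfit import *
for c in("top","side"):
    im=np.load(f"pics/{c}0.npz")["im"]; x,e,v=fit(c,im,[.424,.297,-43.]); print(c,x.round(4),e); cv2.imwrite(f"pics/cf{c}.png",cv2.resize((np.clip(v,0,1)*255).astype(np.uint8),None,fx=9,fy=9,interpolation=cv2.INTER_NEAREST))
togo([.42,.3,.2])
E
```

```text
top [  0.4266   0.293  -44.4319] 0.0040893894620239735
side [  0.4253   0.2943 -45.549 ] 0.007465657778084278
t 17.8 ee [ 0.5899 -0.0421  0.2098] tool x deg 26.57 tilt 0.22 d(mm) [   1.  -382.     9.2] roll None q7 -1.23 F [ 0.1  -0.81 -0.3 ] op 0.239
```

View pics/cfside.png

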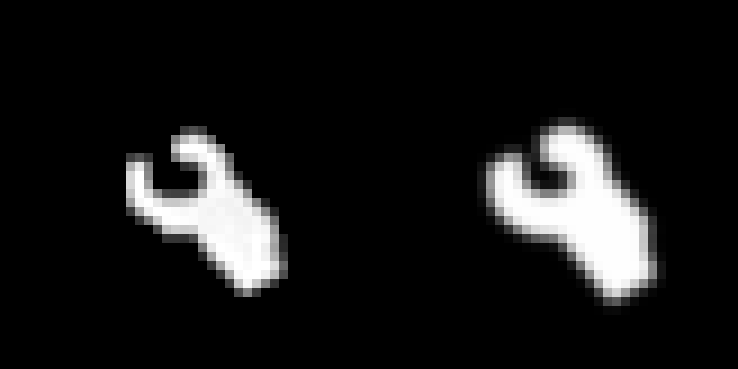

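```bash
python3 - <<'E'
from h import *
togo([.4083,.3114,.12],135)
E
python3 -m handwheel '[{"hand":40,"slide":[0,-0.02,0],"roll":0},{"hand":40,"slide":[0,-0.035,0],"roll":0},{"hand":40,"slide":[0,-0.035,0],"roll":0},{"hand":40,"slide":[0,-0.035,0],"roll":0},{"hand":40,"slide":[0,-0.035,0],"roll":0},{"hand":40,"slide":[0,-0.035,0],"roll":0},{"hand":40,"slide":[0,-0.035,0],"roll":0},{"hand":40,"slide":[0,-0.035,0],"roll":0},{"hand":40,"slide":[0,-0.035,0],"roll":0},{"hand":40,"slide":[0,-0.035,0],"roll":0},{"hand":40,"slide":[0,-0.035,0],"roll":0},{"hand":40,"slide":[0,-0.02,0],"roll":0}]' 10
python3 -m handwheel '[{"hand":40,"slide":[0,0,0],"roll":-8.4},{"hand":40,"slide":[0,0,0],"roll":-8.4},{"hand":40,"slide":[0,0,0],"roll":-8.4},{"hand":40,"slide":[0,0,0],"roll":-8.4},{"hand":40,"slide":[0,0,0],"roll":-8.4},{"hand":40,"slide":[0,0,0],"roll":-8.4},{"hand":40,"slide":[0,0,0],"roll":-8.4},{"hand":40,"slide":[0,0,0],"roll":-8.4},{"hand":40,"slide":[0,0,0],"roll":-8.4},{"hand":40,"slide":[0,0,0],"roll":-8.4},{"hand":40,"slide":[0,0,0],"roll":-8.4},{"hand":40,"slide":[0,0,0],"roll":-8.4}]' 10
python3 - <<'E'
from h import *
togo([.4083,.3114,.06],135)
E
```

```text
t 17.8 ee [ 0.5899 -0.0421  0.2098] tool x deg 26.57 tilt 0.22 d(mm) [  -4.6 -397.5   89.1] roll -108.43 q7 -1.23 F [ 0.1  -0.81 -0.3 ] op 0.239
clock: 19.0
ee_pos: [0.4123, 0.3094, 0.2069]
tool_rot: [-3.055, -0.727, -0.0]
wrist_force: [-0.7, -0.1, -0.6]
opening: 0.403
clock: 20.2
ee_pos: [0.4142, 0.3065, 0.2067]
tool_rot: [1.384, 2.82, 0.0]
wrist_force: [-0.3, 0.0, -0.5]
opening: 0.4
t 20.2 ee [0.4142 0.3065 0.2067] tool x deg 127.71 tilt 0.01 d(mm) [  7.4  -1.7 146.7] roll -7.29 q7 -0.34 F [-0.33  0.01 -0.48] op 0.4
```

```bash

python3 -m handwheel '[{"hand":40,"slide":[0.0075,-0.001,0.03],"roll":-7.5},{"hand":40,"slide":[0,0,0.045],"roll":0},{"hand":40,"slide":[0,0,0.045],"roll":0},{"hand":40,"slide":[0,0,0.03],"roll":0},{"hand":40,"slide":[0,0,0.01],"roll":0},{"hand":40,"slide":[0,0,0],"roll":0},{"hand":40,"slide":[0,0,0],"roll":0}]' 10
cat > look.py <<'E'
from h import *
import sys
for c in("top","side"):
    im,d=ctrl.capture(c); s=ctrl.sense(); np.savez(f"pics/{sys.argv[1]}{c}.npz",im=im); u,v=proj(c,[[float(sys.argv[2]),float(sys.argv[3]),float(sys.argv[4])]])[0].astype(int); crop(im,(u-40,v-32,u+40,v+32),10,f"pics/{sys.argv[1]}{c}.png"); print(c,u,v)
E
python3 look.py k1 .418 .302 .02
python3 - <<'E'
from h import *
togo([.4083,.3114,.006],135)
E
```

```text
clock: 20.9
ee_pos: [0.4095, 0.3129, 0.048]
tool_rot: [1.205, 2.9, 0.003]
wrist_force: [-0.2, -0.0, 1.3]
opening: 0.405
top 207 267
side 330 379
t 21.0 ee [0.4099 0.3129 0.0484] tool x deg 134.86 tilt 0.18 d(mm) [ 0.  -2.3 42.4] roll -0.14 q7 -0.44 F [0.73 0.11 0.86] op 0.4
```

View pics/k1side.png

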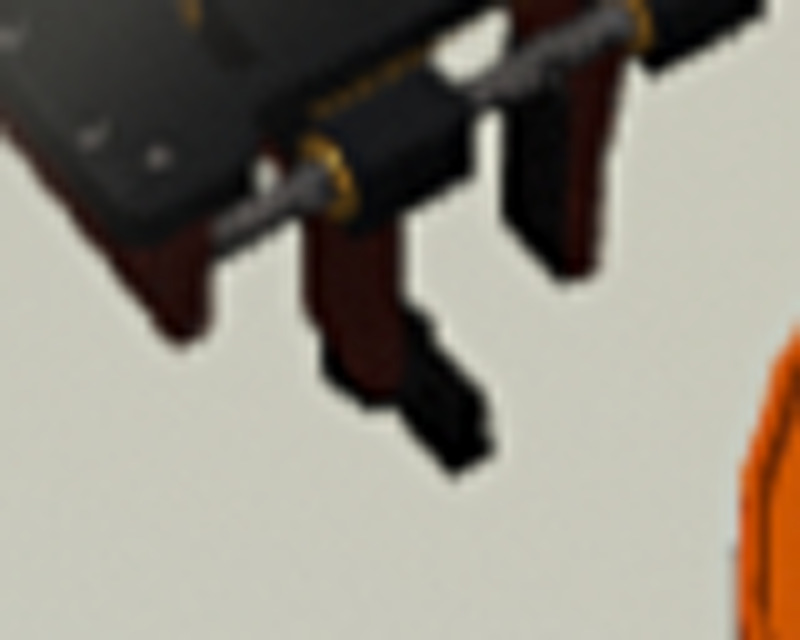

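View pics/k1top.png

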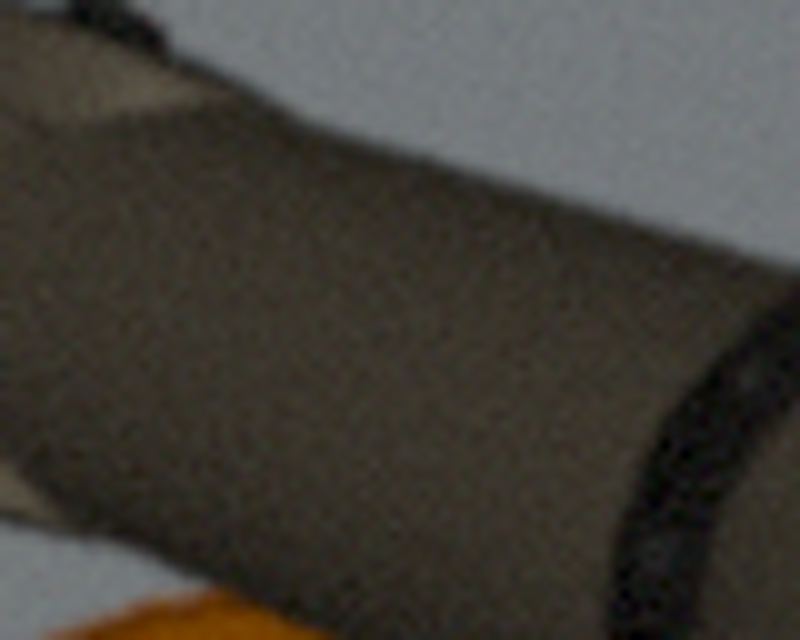

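```bash
python3 - <<'E'
from h import *
u0,v0=330-40,379-32
q=lambda P:((proj("side",P)-[u0,v0]+.5)*10-.5).round(0)
tc=np.array([.4098,.3128,.0482]); ty=np.array([.707,.707,0]);tx=np.array([-.707,.707,0])
for s in(1,-1):
  for k in(-1,1): print("finger",s,k,q([tc+s*.0176*ty+k*.01*tx, tc+s*.031*ty+k*.01*tx]).tolist())
print("tcp",q([tc]),"tcp at z.021",q([[tc[0],tc[1],.021]]))
b=np.array([.4253,.2943,0]);
for b in(b,np.array([.4266,.293,0])):
  cx=np.array([.707,-.707,0])
  print("tab top corners",[q([b+cx*x+ty*y+[0,0,.021]])[0].tolist() for x,y in((-18.5e-3,.004),(-31.5e-3,.004),(-31.5e-3,-.004),(-18.5e-3,-.004))])
  print("tail end",q([b-cx*.032+ty*.0055,b-cx*.032-ty*.0055]).tolist())
E
```

```text
finger 1 -1 [[336.0, 303.0], [276.0, 337.0]]
finger 1 1 [[396.0, 377.0], [337.0, 411.0]]
finger -1 -1 [[489.0, 217.0], [546.0, 185.0]]
finger -1 1 [[551.0, 289.0], [608.0, 256.0]]
tcp [[443. 296.]] tcp at z.021 [[442. 383.]]
tab top corners [[417.0, 367.0], [456.0, 414.0], [491.0, 395.0], [451.0, 348.0]]
tail end [[450.0, 485.0], [497.0, 458.0]]
tab top corners [[412.0, 361.0], [451.0, 408.0], [485.0, 388.0], [446.0, 341.0]]
tail end [[445.0, 478.0], [491.0, 451.0]]
```

```bash

python3 -m handwheel '[{"hand":40,"slide":[-0.001,-0.002,0.02],"roll":0},{"hand":40,"slide":[0,0,0.015],"roll":0},{"hand":40,"slide":[0,0,0.004],"roll":0},{"hand":40,"slide":[0,0,0],"roll":0},{"hand":40,"slide":[0,0,0],"roll":0},{"hand":40,"slide":[0,0,0],"roll":0}]' 10
python3 look.py k2 .418 .302 .02
```

```text
clock: 21.6
ee_pos: [0.4084, 0.3103, 0.0083]
tool_rot: [1.205, 2.901, 0.001]
wrist_force: [0.2, -0.3, -0.7]
opening: 0.401
top 207 267
side 330 379
```

View pics/k2side.png

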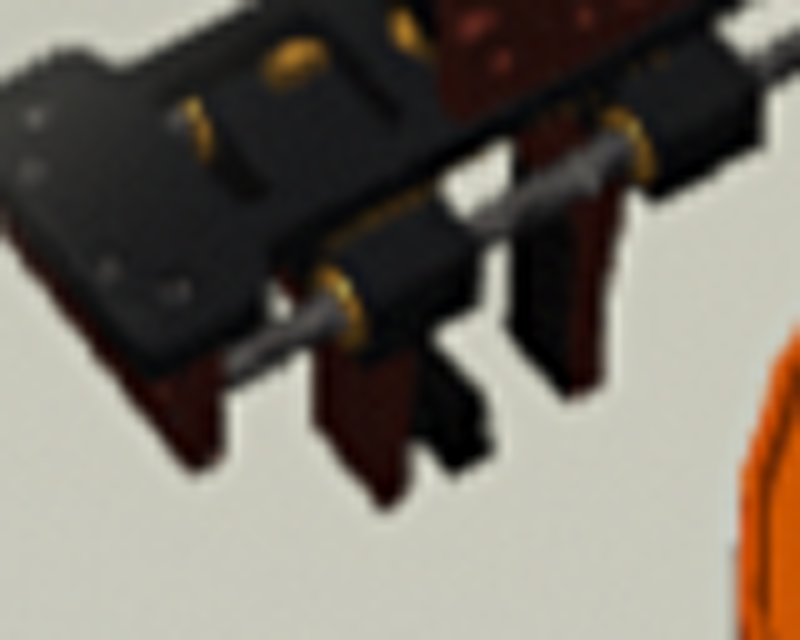

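The fingers straddle the tail and tab at (450,430). I'll lower 2 mm and close on the tab.

```bash

python3 -m handwheel '[{"hand":40,"slide":[0,0,0.002],"roll":0},{"hand":30,"slide":[0,0,0],"roll":0},{"hand":20,"slide":[0,0,0],"roll":0},{"hand":14,"slide":[0,0,0],"roll":0},{"hand":10,"slide":[0,0,0],"roll":0},{"hand":5,"slide":[0,0,0],"roll":0},{"hand":0,"slide":[0,0,0],"roll":0},{"hand":0,"slide":[0,0,0],"roll":0}]' 40
python3 look.py k3 .418 .302 .02
```

```text
clock: 22.5
ee_pos: [0.4081, 0.3099, 0.0057]
tool_rot: [1.205, 2.901, 0.0]
wrist_force: [0.0, 0.3, -0.2]
opening: 0.087
top 207 267
side 330 379
```

View pics/k3side.png

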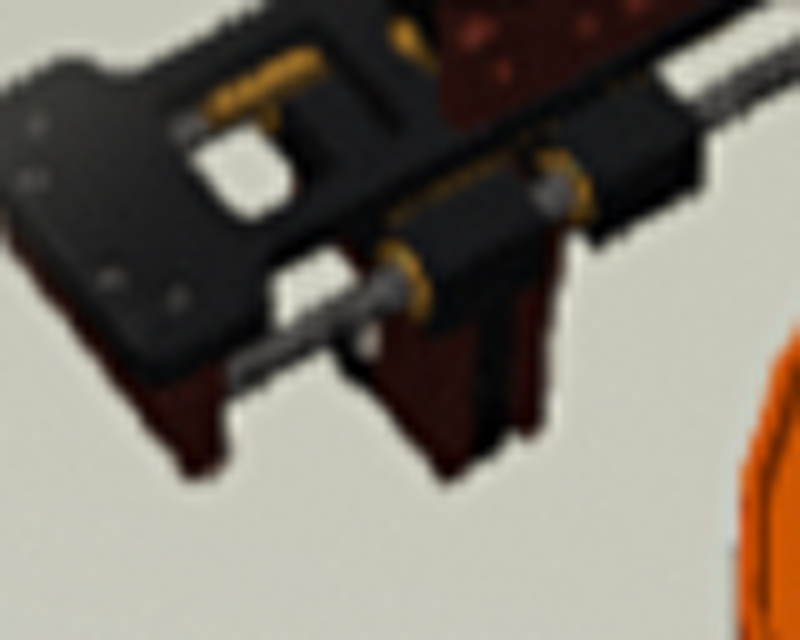

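```bash

python3 -m handwheel '[{"hand":0,"slide":[0,0,-0.01],"roll":0},{"hand":0,"slide":[0,0,-0.03],"roll":0},{"hand":0,"slide":[0,0,-0.045],"roll":0},{"hand":0,"slide":[0,0,-0.045],"roll":0},{"hand":0,"slide":[0,0,-0.045],"roll":0},{"hand":0,"slide":[0,0,-0.015],"roll":0},{"hand":0,"slide":[0,0,0],"roll":-8},{"hand":0,"slide":[0,0,0],"roll":-8},{"hand":0,"slide":[0,0,0],"roll":-8},{"hand":0,"slide":[0,0,0],"roll":-8},{"hand":0,"slide":[0,0,0],"roll":-8},{"hand":0,"slide":[0,0,0],"roll":-8}]' 50
python3 -m handwheel '[{"hand":0,"slide":[0,0,0],"roll":-8},{"hand":0,"slide":[0,0,0],"roll":-8},{"hand":0,"slide":[0,0,0],"roll":-6},{"hand":0,"slide":[0,0,0],"roll":0}]' 50
python3 - <<'E'
from h import *
togo([.5425,-.064,.18],205)
E
```

```text
clock: 23.8
ee_pos: [0.4076, 0.3094, 0.1953]
tool_rot: [0.088, -3.14, 0.001]
wrist_force: [-0.4, -0.3, 0.2]
opening: 0.084
clock: 24.2
ee_pos: [0.4077, 0.3094, 0.1952]
tool_rot: [0.678, -3.066, 0.0]
wrist_force: [-1.0, -0.2, -0.6]
opening: 0.085
t 24.2 ee [0.4077 0.3094 0.1952] tool x deg -155.08 tilt 0.07 d(mm) [  35.  -395.4   15.2] roll -0.08 q7 0.85 F [-1.02 -0.23 -0.62] op 0.085
```

```bash

python3 -m handwheel '[{"hand":0,"slide":[0.001,-0.015,0],"roll":0},{"hand":0,"slide":[0.003,-0.03,0],"roll":0},{"hand":0,"slide":[0.003,-0.036,0],"roll":0},{"hand":0,"slide":[0.003,-0.038,0],"roll":0},{"hand":0,"slide":[0.003,-0.038,0],"roll":0},{"hand":0,"slide":[0.003,-0.038,0],"roll":0},{"hand":0,"slide":[0.003,-0.038,0],"roll":0},{"hand":0,"slide":[0.003,-0.038,0],"roll":0},{"hand":0,"slide":[0.003,-0.038,0],"roll":0},{"hand":0,"slide":[0.003,-0.038,0],"roll":0},{"hand":0,"slide":[0.003,-0.03,0],"roll":0},{"hand":0,"slide":[0.003,-0.017,0],"roll":0}]' 50
python3 -m handwheel '[{"hand":0,"slide":[0,0,0],"roll":0},{"hand":0,"slide":[0,0,0],"roll":0}]' 50
python3 - <<'E'
from h import *
togo([.5425,-.064,.14],205)
E
```

```text
clock: 25.4
ee_pos: [0.5432, -0.0649, 0.1952]
tool_rot: [0.667, -3.069, 0.0]
wrist_force: [-0.3, 1.4, 0.1]
opening: 0.084
clock: 25.6
ee_pos: [0.5424, -0.0604, 0.1957]
tool_rot: [0.677, -3.068, -0.001]
wrist_force: [-0.3, 0.4, 0.7]
opening: 0.087
t 25.6 ee [ 0.5424 -0.0604  0.1957] tool x deg -155.11 tilt 0.05 d(mm) [ 1.4 -3.4 55.7] roll -0.11 q7 1.62 F [-0.31  0.42  0.73] op 0.087
```

```bash

python3 -m handwheel '[{"hand":0,"slide":[0.001,-0.002,0.03],"roll":0},{"hand":0,"slide":[0,0,0.02],"roll":0},{"hand":0,"slide":[0,0,0.006],"roll":0},{"hand":0,"slide":[0,0,0],"roll":0},{"hand":0,"slide":[0,0,0],"roll":0},{"hand":0,"slide":[0,0,0],"roll":0}]' 50
python3 - <<'E'
from h import *
togo([.5425,-.064,.14],205)
E
python3 look.py k4 .575 -.05 .12
```

```text
clock: 26.2
ee_pos: [0.5436, -0.0636, 0.1408]
tool_rot: [-0.677, 3.066, -0.001]
wrist_force: [-0.2, 0.1, -0.4]
opening: 0.086
t 26.2 ee [ 0.5436 -0.0636  0.1408] tool x deg -155.1 tilt 0.11 d(mm) [1.1 0.  0.8] roll -0.1 q7 1.56 F [-0.17  0.09 -0.41] op 0.086
top 340 199
side 290 217
```

View pics/k4side.png

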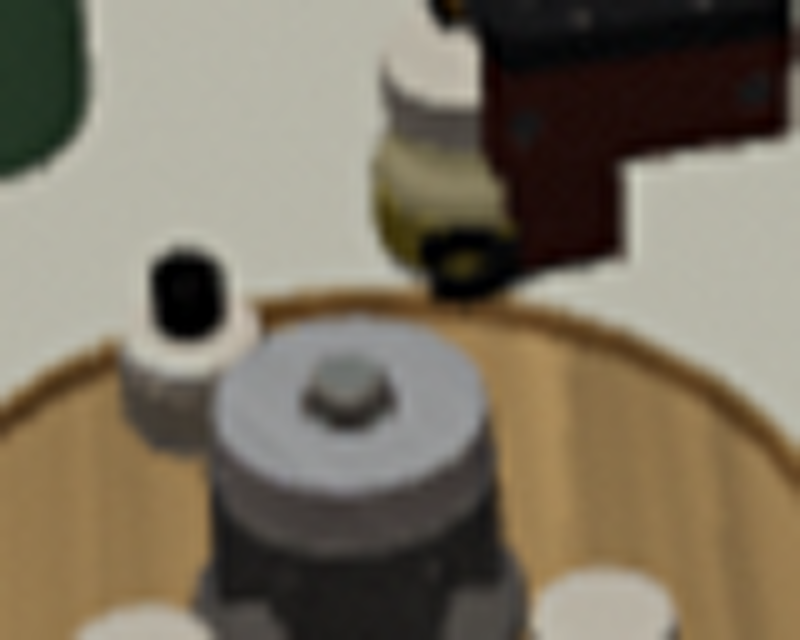

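View pics/k4top.png

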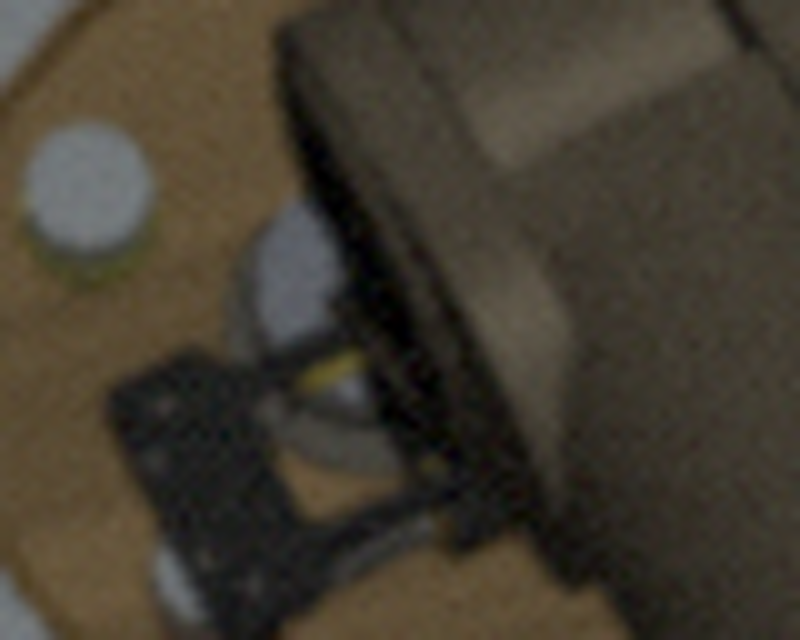

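```bash
cat > ov.py <<'E'
from clipfit import polys
from fit import *
def ov(npz,tc,ang,L,axis,H,fn,org,zr=.104,size=(80,64),S=10):
    im=np.load(npz)["im"]; l,t=org; big=cv2.resize(im[t:t+size[1],l:l+size[0],::-1],None,fx=S,fy=S,interpolation=cv2.INTER_CUBIC)
    def pl(Q,col): P=proj("side",Q); cv2.polylines(big,[np.round(((P-[l,t]+.5)*S-.5)*8).astype(np.int32)],True,col,1,cv2.LINE_AA,shift=3)
    a=np.radians(ang); u=np.array([np.cos(a),np.sin(a)]); b=np.array(tc[:2])+L*u
    tr,C,T,B=polys(b[0],b[1],ang); z=tc[2]-.0058
    pl(tr(C,z),(0,0,255)); pl(tr(C,z+.005),(0,255,0)); pl(tr(T,z+.005),(0,255,0))
    pl(circ(axis,.009,H),(0,255,255)); pl(circ(axis,.032,zr),(255,0,255)); pl(circ(axis,.007,H),(0,255,255))
    cv2.imwrite(fn,big)
E
python3 - <<'E'
from ov import *
ov("pics/k4side.npz",[.5434,-.0636,.1404],25,.025,(.5887,-.0424),.1125,"pics/k4ov.png",(250,185))
E
```

```text
(no output)
```

View pics/k4ov.png

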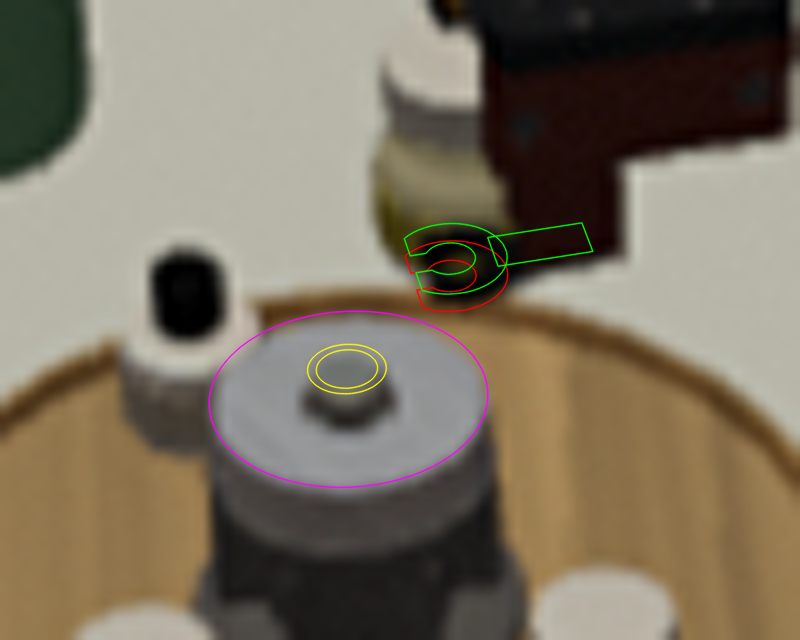

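```bash
python3 - <<'E'
from ov import *
d=np.load("pics/k4side.npz")["im"]; g=np.clip(d.astype(float)*2.2,0,255).astype(np.uint8); np.savez("pics/k4b.npz",im=g)
ov("pics/k4b.npz",[.5434,-.0636,.1404],25,.0226,(.5893,-.0427),.1125,"pics/k4ov2.png",(270,193),size=(40,32),S=20)
cv2.imwrite("pics/k4raw.png",cv2.resize(g[193:225,270:310,::-1],None,fx=20,fy=20,interpolation=cv2.INTER_CUBIC))
E
```

```text
(no output)
```

View pics/k4ov2.png

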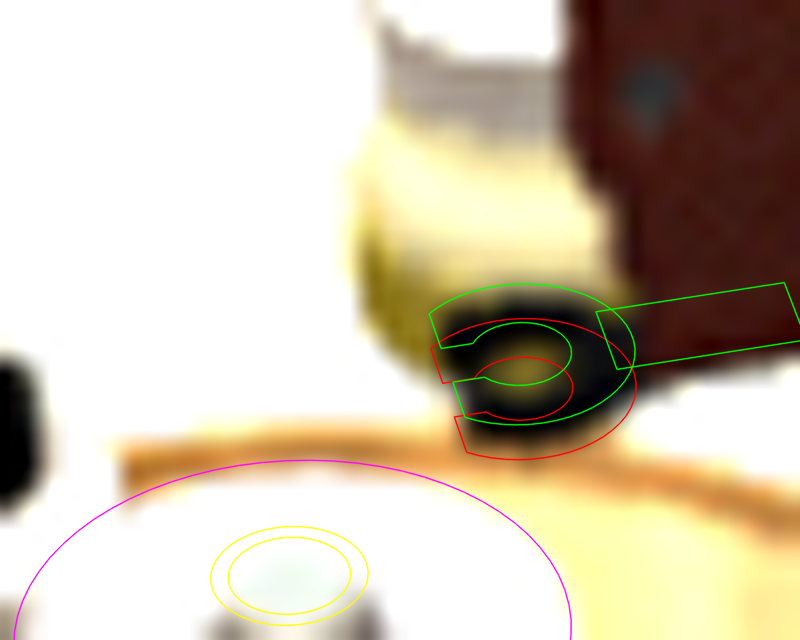

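View pics/k4raw.png

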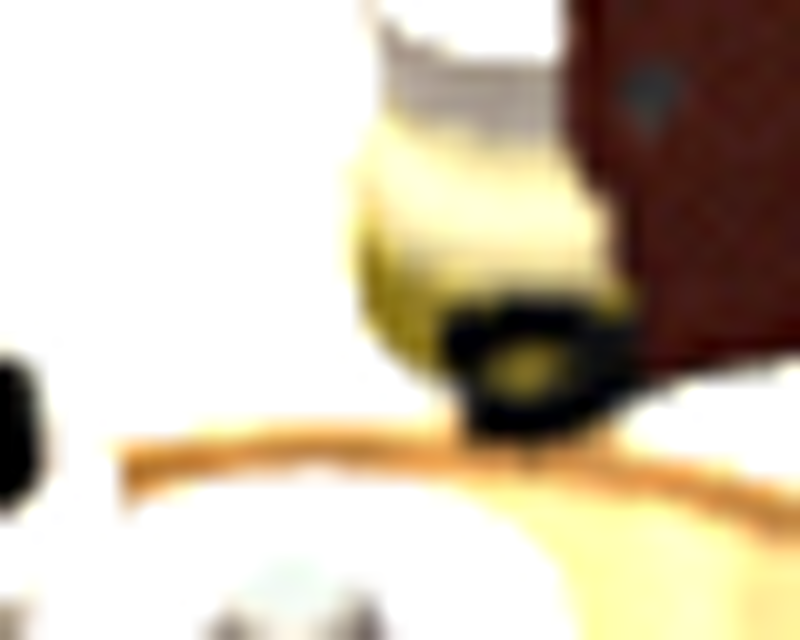

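```bash

python3 -m handwheel '[{"hand":0,"slide":[-0.001,0,0.015],"roll":0},{"hand":0,"slide":[0,0,0.01],"roll":0},{"hand":0,"slide":[0,0,0.002],"roll":0},{"hand":0,"slide":[0,0,0],"roll":0},{"hand":0,"slide":[0,0,0],"roll":0}]' 60
for i in 1 2 3; do python3 -m handwheel '[{"hand":0,"slide":[0,0,0.0005],"roll":0},{"hand":0,"slide":[0,0,0],"roll":0}]' | grep -E "ee|force" | tr '\n' ' '; echo; done
```

```text
clock: 26.8
ee_pos: [0.5438, -0.0636, 0.1126]
tool_rot: [0.677, -3.068, -0.0]
wrist_force: [-0.6, -0.2, -1.7]
opening: 0.085
ee_pos: [0.5439, -0.0637, 0.1124] wrist_force: [-0.6, -0.1, 0.0] 
ee_pos: [0.5438, -0.0638, 0.1117] wrist_force: [-1.1, -0.3, 0.4] 
ee_pos: [0.5438, -0.0638, 0.1112] wrist_force: [-0.2, -0.2, 0.1]
```

```bash

for i in 1 2 3 4 5 6; do python3 -m handwheel '[{"hand":0,"slide":[0,0,0.0005],"roll":0},{"hand":0,"slide":[0,0,0],"roll":0}]' | grep -E "ee|force" | tr '\n' ' '; echo; done
```

```text
ee_pos: [0.5437, -0.0638, 0.1106] wrist_force: [-0.5, 0.3, 0.6] 
ee_pos: [0.5437, -0.0637, 0.1101] wrist_force: [-0.1, 0.4, -0.5] 
ee_pos: [0.5438, -0.0637, 0.1097] wrist_force: [-0.2, -0.4, 0.2] 
ee_pos: [0.5438, -0.0637, 0.1092] wrist_force: [-0.3, -0.1, 1.3] 
ee_pos: [0.5438, -0.0638, 0.1087] wrist_force: [-0.4, 0.8, 1.3] 
ee_pos: [0.5438, -0.0637, 0.1082] wrist_force: [-1.0, -0.4, 2.0]
```

```bash

for i in 1 2 3 4; do python3 -m handwheel '[{"hand":0,"slide":[0,0,0.0005],"roll":0},{"hand":0,"slide":[0,0,0.0005],"roll":0},{"hand":0,"slide":[0,0,0],"roll":0}]' | grep -E "ee|force" | tr '\n' ' '; echo; done
python3 look.py k5 .575 -.05 .11;python3 - <<'E'
from h import *
togo([.5893,-.0427,.1043],205)
E
```

```text
ee_pos: [0.5438, -0.0637, 0.1071] wrist_force: [-1.1, 0.2, 1.4] 
ee_pos: [0.5438, -0.0637, 0.1062] wrist_force: [-1.2, -0.5, 3.5] 
ee_pos: [0.5438, -0.0637, 0.1051] wrist_force: [-1.2, -0.6, 3.0] 
ee_pos: [0.5438, -0.0637, 0.1041] wrist_force: [-1.1, -0.1, 4.1] 
top 340 200
side 290 220
t 29.9 ee [ 0.5438 -0.0637  0.1042] tool x deg -155.13 tilt 0.0 d(mm) [-50.2  -0.1  -0.1] roll -0.13 q7 1.52 F [-0.95 -0.24  3.53] op 0.081
```

View pics/k5side.png

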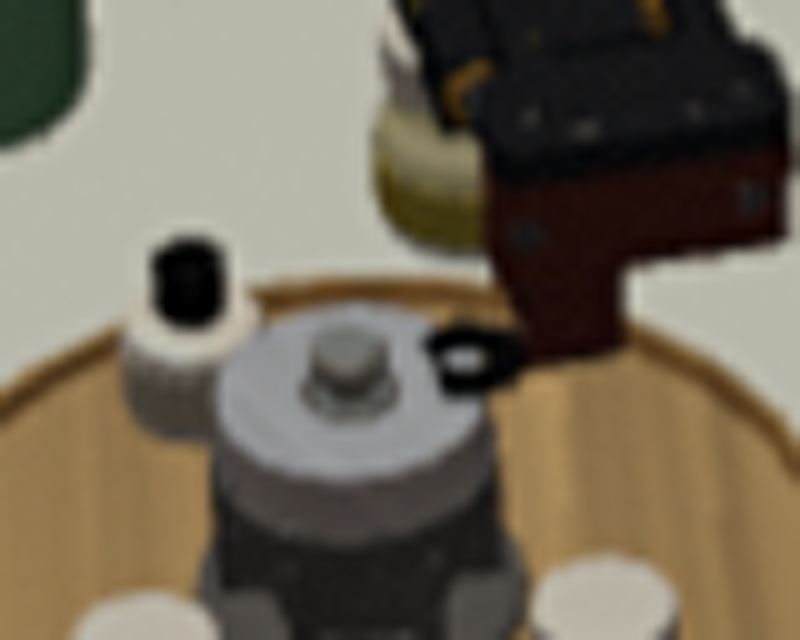

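The clip lies flat on the pressed ring and the groove is visible at (347,385). I'll slide forward along the clip's x (tool −x).

```bash

python3 -m handwheel '[{"hand":0,"slide":[-0.002,0,0],"roll":0},{"hand":0,"slide":[-0.002,0,0],"roll":0},{"hand":0,"slide":[-0.002,0,0],"roll":0},{"hand":0,"slide":[-0.002,0,0],"roll":0},{"hand":0,"slide":[0,0,0],"roll":0}]' | grep -E "ee|force" | tr '\n' ' '; echo
for i in 1 2 3 4; do python3 -m handwheel '[{"hand":0,"slide":[-0.001,0,0],"roll":0},{"hand":0,"slide":[0,0,0],"roll":0}]' | grep -E "ee|force" | tr '\n' ' '; echo; done
```

```text
ee_pos: [0.5514, -0.0602, 0.1042] wrist_force: [-2.0, -1.4, 4.0] 
ee_pos: [0.552, -0.0599, 0.1042] wrist_force: [-1.9, -1.4, 4.3] 
ee_pos: [0.5529, -0.0595, 0.1042] wrist_force: [-2.7, -1.2, 4.1] 
ee_pos: [0.5538, -0.0591, 0.1042] wrist_force: [-1.8, -0.7, 4.5] 
ee_pos: [0.5548, -0.0586, 0.1042] wrist_force: [-2.0, -1.7, 3.6]
```

```bash

for i in 1 2 3 4; do python3 -m handwheel '[{"hand":0,"slide":[-0.001,0,0],"roll":0},{"hand":0,"slide":[0,0,0],"roll":0}]' | grep -E "ee|force" | tr '\n' ' '; echo; done
python3 look.py k6 .575 -.05 .11
```

```text
ee_pos: [0.5557, -0.0582, 0.1042] wrist_force: [-1.4, -0.2, 3.7] 
ee_pos: [0.5566, -0.0578, 0.1042] wrist_force: [-2.7, -1.5, 3.1] 
ee_pos: [0.5575, -0.0574, 0.1042] wrist_force: [-1.9, -0.9, 4.0] 
ee_pos: [0.5582, -0.057, 0.1041] wrist_force: [-2.3, -1.3, 2.8] 
top 340 200
side 290 220
```

View pics/k6side.png

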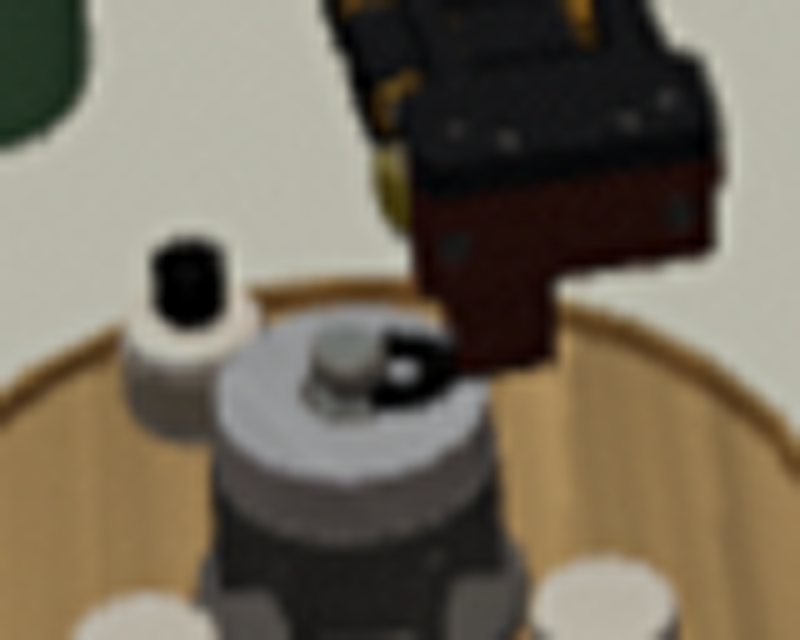

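```bash
python3 - <<'E'
from ov import *
from h import togo
d=np.load("pics/k6side.npz")["im"]; g=np.clip(d.astype(float)*1.5,0,255).astype(np.uint8); np.savez("pics/k6b.npz",im=g)
togo([.5893-.0226*.906,-.0427-.0226*.423,.1042],205)
ov("pics/k6b.npz",[.5582,-.057,.1042],24.9,.0226,(.5893,-.0427),.1125,"pics/k6ov.png",(270,203),zr=.0986,size=(40,32),S=20)
E
```

```text
t 32.1 ee [ 0.5582 -0.057   0.1041] tool x deg -155.13 tilt 0.01 d(mm) [-11.7  -0.1  -0.1] roll -0.13 q7 1.51 F [-1.44 -1.77  4.14] op 0.083
```

View pics/k6ov.png

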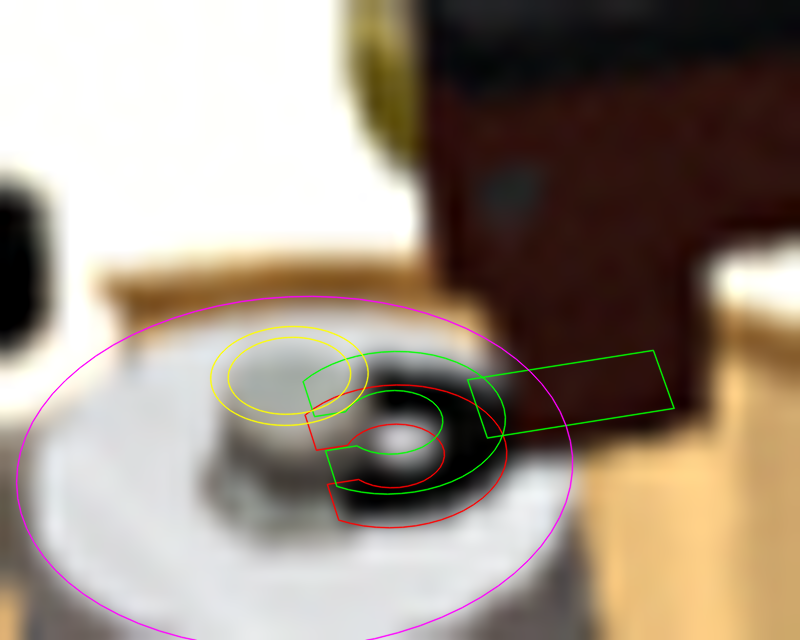

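```bash

for i in 1 2 3 4; do python3 -m handwheel '[{"hand":0,"slide":[-0.001,0,0],"roll":0},{"hand":0,"slide":[0,0,0],"roll":0}]' | grep -E "ee|force" | tr '\n' ' '; echo; done
```

```text
ee_pos: [0.5586, -0.0568, 0.1039] wrist_force: [-4.3, -2.4, 3.8] 
ee_pos: [0.5592, -0.0563, 0.1038] wrist_force: [-6.3, -1.7, 5.0] 
ee_pos: [0.5599, -0.0559, 0.1038] wrist_force: [-5.2, -0.7, 6.3] 
ee_pos: [0.561, -0.0555, 0.1039] wrist_force: [-5.1, -1.5, 6.8]
```

```bash

for i in 1 2 3; do python3 -m handwheel '[{"hand":0,"slide":[-0.001,0,-0.0001],"roll":0},{"hand":0,"slide":[0,0,0],"roll":0}]' | grep -E "ee|force" | tr '\n' ' '; echo; done
```

```text
ee_pos: [0.5624, -0.0547, 0.1041] wrist_force: [-6.3, -1.8, 5.2] 
ee_pos: [0.5641, -0.054, 0.1044] wrist_force: [-1.3, 0.2, -1.0] 
ee_pos: [0.5647, -0.0538, 0.1044] wrist_force: [-3.6, -0.1, 2.5]
```

```bash

for i in 1 2 3; do python3 -m handwheel '[{"hand":0,"slide":[-0.001,0,0],"roll":0},{"hand":0,"slide":[0,0,0],"roll":0}]' | grep -E "ee|force" | tr '\n' ' '; echo; done
python3 look.py k7 .575 -.05 .11
```

```text
ee_pos: [0.5656, -0.0535, 0.1044] wrist_force: [-3.0, 0.4, 2.7] 
ee_pos: [0.5672, -0.0528, 0.1047] wrist_force: [-1.6, 0.8, 3.1] 
ee_pos: [0.568, -0.0525, 0.1047] wrist_force: [-2.1, -0.2, 4.3] 
top 340 200
side 290 220
```

View pics/k7side.png

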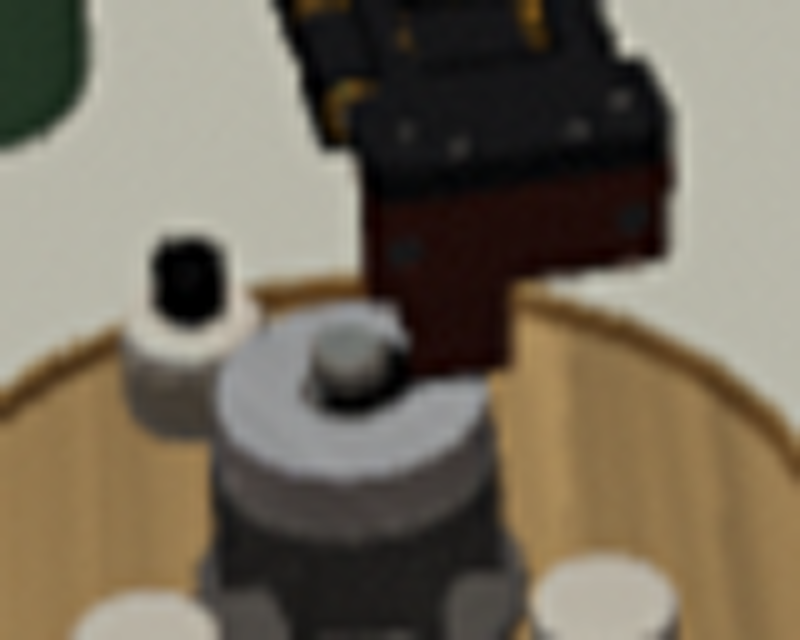

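```bash

for i in 1 2 3 4; do python3 -m handwheel '[{"hand":0,"slide":[-0.0005,0,0],"roll":0},{"hand":0,"slide":[0,0,0],"roll":0}]' | grep -E "ee|force" | tr '\n' ' '; echo; done
```

```text
ee_pos: [0.568, -0.0525, 0.1046] wrist_force: [-3.0, 0.6, 4.1] 
ee_pos: [0.5681, -0.0524, 0.1044] wrist_force: [-1.8, -0.3, 4.0] 
ee_pos: [0.5686, -0.0523, 0.1043] wrist_force: [-2.3, -0.1, 4.1] 
ee_pos: [0.569, -0.0523, 0.1043] wrist_force: [-3.0, -0.9, 2.9]
```

```bash

for i in 1 2 3 4 5; do python3 -m handwheel '[{"hand":0,"slide":[-0.0005,0,0],"roll":0},{"hand":0,"slide":[0,0,0],"roll":0}]' | grep -E "ee|force" | tr '\n' ' '; echo; done
```

```text
ee_pos: [0.5691, -0.0522, 0.1043] wrist_force: [-4.0, -1.6, 5.5] 
ee_pos: [0.5692, -0.0521, 0.1042] wrist_force: [-5.7, -0.9, 4.4] 
ee_pos: [0.5693, -0.0521, 0.1041] wrist_force: [-6.4, -1.6, 5.7] 
ee_pos: [0.5694, -0.052, 0.1039] wrist_force: [-8.3, -1.4, 6.7] 
ee_pos: [0.5694, -0.052, 0.1039] wrist_force: [-8.8, -2.5, 6.1]
```

```bash

for i in 1 2 3; do python3 -m handwheel '[{"hand":0,"slide":[-0.0007,0,0],"roll":0},{"hand":0,"slide":[0,0,0],"roll":0}]' | grep -E "ee|force" | tr '\n' ' '; echo; done
python3 look.py k8 .575 -.05 .11
```

```text
ee_pos: [0.5695, -0.0519, 0.1037] wrist_force: [-9.2, -2.4, 7.6] 
ee_pos: [0.5696, -0.0519, 0.1036] wrist_force: [-11.4, -3.3, 8.5] 
ee_pos: [0.5697, -0.0518, 0.1034] wrist_force: [-12.4, -4.2, 8.5] 
top 340 200
side 290 220
```

View pics/k8side.png

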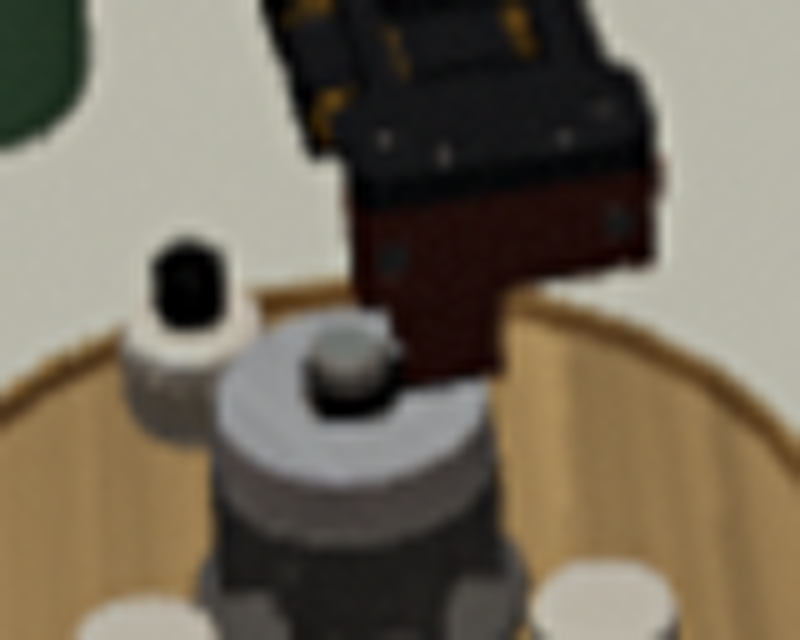

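```bash

python3 -m handwheel '[{"hand":0,"slide":[0.001,0,-0.0003],"roll":0},{"hand":0,"slide":[0.001,0,-0.0003],"roll":0},{"hand":0,"slide":[0.001,0,-0.0003],"roll":0},{"hand":0,"slide":[0,0,0],"roll":0}]' | grep -E "ee|force" | tr '\n' ' '; echo
python3 -m handwheel '[{"hand":0,"slide":[0.001,0,0],"roll":0},{"hand":0,"slide":[0.0005,0,0],"roll":0},{"hand":0,"slide":[0,0,0],"roll":0}]' | grep -E "ee|force" | tr '\n' ' '; echo
```

```text
ee_pos: [0.5695, -0.0517, 0.1047] wrist_force: [-5.0, -1.3, 0.9] 
ee_pos: [0.5694, -0.0517, 0.105] wrist_force: [-0.7, 0.8, -4.7]
```

```bash

python3 -m handwheel '[{"hand":0,"slide":[0.001,0,0.0004],"roll":0},{"hand":0,"slide":[0,0,0.0002],"roll":0},{"hand":0,"slide":[0,0,0],"roll":0}]' | grep -E "ee|force" | tr '\n' ' '; echo
```

```text
ee_pos: [0.5693, -0.0518, 0.105] wrist_force: [3.0, 2.6, -5.8]
```

The clip holds against about a 4 N tug. I'll relieve the forces and let go.

```bash

python3 -m handwheel '[{"hand":0,"slide":[-0.0008,0,0.0006],"roll":0},{"hand":0,"slide":[0,0,0],"roll":0}]' | grep -E "ee|force" | tr '\n' ' '; echo
python3 -m handwheel '[{"hand":12,"slide":[0,0,0],"roll":0},{"hand":16,"slide":[0,0,0],"roll":0},{"hand":22,"slide":[0,0,0],"roll":0},{"hand":26,"slide":[0,0,0],"roll":0},{"hand":26,"slide":[0,0,-0.003],"roll":0},{"hand":26,"slide":[0,0,-0.01],"roll":0},{"hand":26,"slide":[0,0,-0.02],"roll":0},{"hand":26,"slide":[0,0,-0.04],"roll":0},{"hand":26,"slide":[0.02,0,-0.03],"roll":0},{"hand":26,"slide":[0.04,0,0],"roll":0},{"hand":26,"slide":[0.04,0,0],"roll":0},{"hand":26,"slide":[0.04,0,0],"roll":0}]' 20
python3 look.py k9 .5893 -.0427 .1
```

```text
ee_pos: [0.5693, -0.0518, 0.1048] wrist_force: [-2.0, 0.9, 3.5] 
clock: 39.1
ee_pos: [0.441, -0.1111, 0.2078]
tool_rot: [-0.678, 3.067, -0.001]
wrist_force: [1.0, -0.8, 0.4]
opening: 0.261
top 337 195
side 284 225
```

View pics/k9side.png

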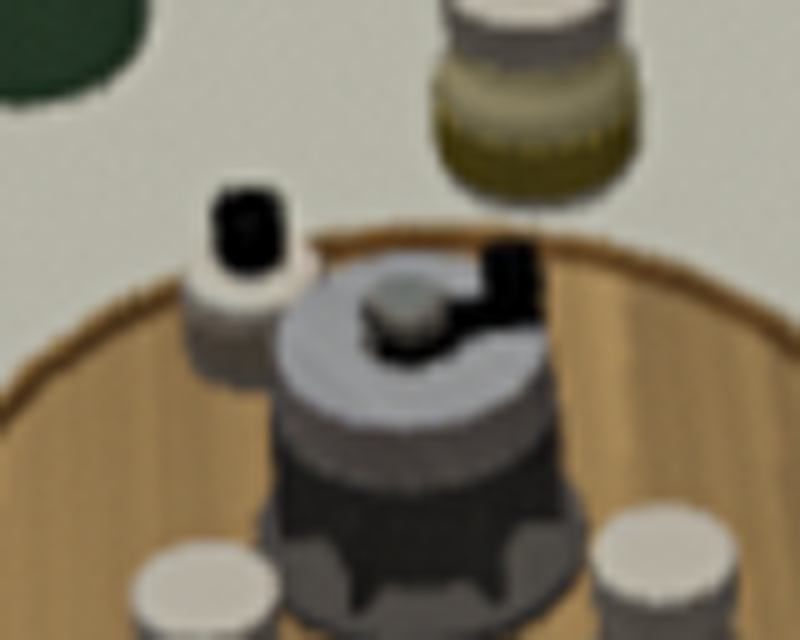

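View pics/k9top.png

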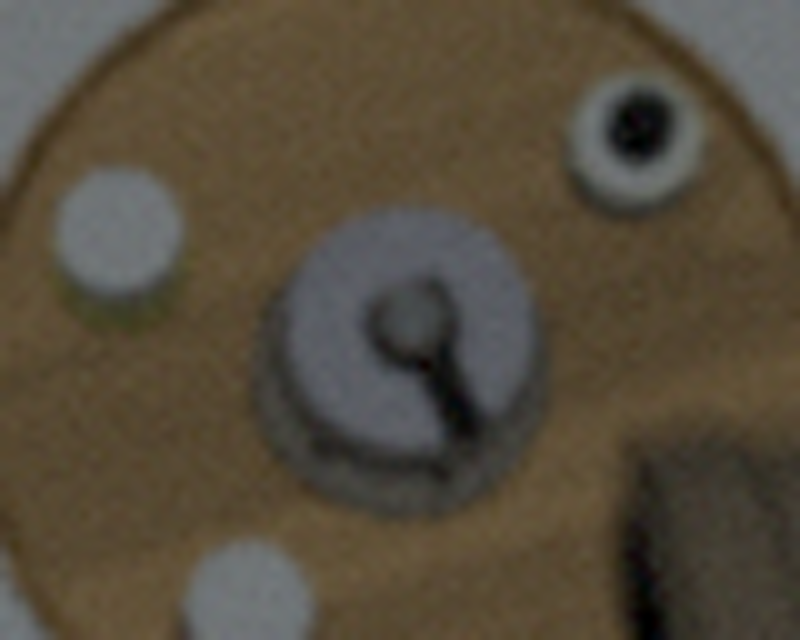

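Both views show the clip home. In the top crop the tail end is at (465,430), where a bore on the axis at (413,320) would put it. The arm ends show at about (433,278) and (367,305), round the head. The ring is flat and the pots are standing. I'll do one full view before handing in.

```bash
python3 - <<'E'
from h import *
im,d=ctrl.capture("side"); cv2.imwrite("pics/f.png",im[:,:,::-1])
a=np.load("pics/side0.npz")["im"]; print([ (n,round(float(np.abs(im[v-14:v+14,u-14:u+14].astype(int)-a[v-14:v+14,u-14:u+14]).mean()),1)) for n,u,v in(("small",247,354),("flower",184,328),("jar",297,199),("brush",366,275),("bottle",244,170),("pot",264,257),("pot",310,253))])
E
```

```text
[('small', 2.9), ('flower', 1.3), ('jar', 2.4), ('brush', 2.7), ('bottle', 1.4), ('pot', 12.7), ('pot', 13.4)]
```

View pics/f.png

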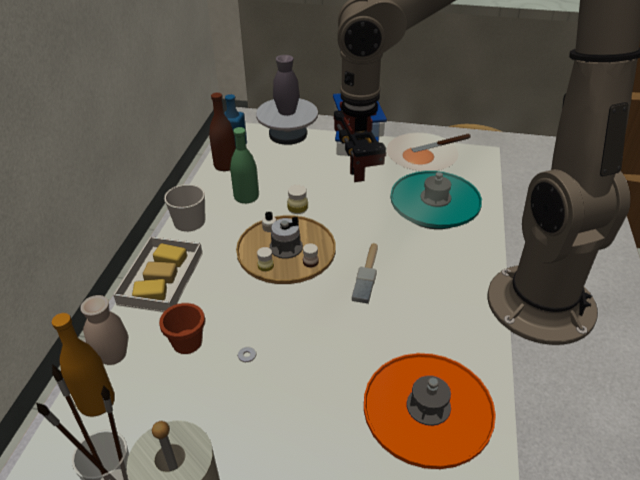

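The ring and clip are on the carousel at (286,235), the pots are upright on the slightly lowered tray, and everything else is where it was. Handing in.

```bash
python3 -c "
from bench import ctrl
print(ctrl.finish_job()); print(ctrl.sense()['clock'])"
```

```text
the job is handed in; nothing more can be done
None
the job is handed in; nothing more can be done
```

The tray is back under its clip, and I handed the job in at about 39 s of the 72 s allowed.

1. **Ring:** I lowered the large ring over the spindle without touching it. It met the hub at the expected height and lay flat.
2. **Spindle height:** I touched the spindle with the closed fingers. Its top is about 112.5 mm above the table.
3. **Clip:** I pressed the clip down on the ring by about 5.4 mm and slid it into the groove. The arms met the core at about 6 N, the force dropped as they passed it, and the clip came to a firm stop after about 12 mm. I pushed to about 13 N there, well under the 30 N limit.

**Last checks:**
- The clip held against a tug of about 4 N, and then I let go of it.
- The top and side views show its tail and arm ends where a fully home clip would have them. I did not measure the last fraction of a millimetre.
- The ring is flat and the pots are upright. Their picture patches changed a little, which I put down to the tray sitting lower. I did not measure that further.
- The spare ring, flower pot, jar, brush and green bottle show no change in the pictures.

The two cameras disagreed by 3 to 4 mm on some positions. I relied on relative measurements and touch instead.

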